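Jack up one side of a microscope and hold it

TASK

One side of the microscope has to be held up so that a colleague can change its rubber feet. Set the little lever jack upright on the bench with its round saddle centred under the marked lift point of the microscope's side lug, pump the handle fully down and let it come all the way back up to bed the saddle, then press the handle fully down again and finish while still holding it down, with the near side of the microscope off the bench. Do not touch the microscope with the arm or shove it about, and leave the bottle, jar and slide box alone.

Things in the scene. Friction and masses are not known exactly. Their poses are not given: they have to be found in the camera images.
- scope: White microscope, about 4.5 kg, loose on four rubber feet. Base 270 (x) x 180 mm (y), top 58 mm up; origin on the bench under the base's middle, z up. Stand at x +65 to +125 mm, head over the middle, 375 mm tall; eyepieces lean to -x; stage 159 to 171 mm up. A flat steel lug juts from the middle of the +y side to y = +148 mm: 70 mm wide, underside 58, top 66 mm up
- lift_pad (a point): Lift point: centre of the lower face of the 24 mm round pad (2 mm thick) under the lug, at scope x = 0, y = +120 mm, 56 mm above the bench; a dark ring and dot on the lug's top mark it from above. Axes as scope: y points outwards, away from the microscope; the space below the lug is free
- near_foot_a (a point): Underside of one of the two rubber feet on the lug's side (scope x = -105, y = +75 mm); at height 0 when standing
- near_foot_b (a point): Underside of the other foot on the lug's side (scope x = +105, y = +75 mm)
- far_foot (a point): Point on the bench midway between the two feet of the side away from the lug (scope x = 0, y = -75 mm)
- jack: Loose lever jack, about 0.9 kg. Origin under its base, between the cheeks; x points from handle to saddle, z up. Dark steel base plate 8 mm thick, 64 mm wide, x -125 to +100 mm. Two steel cheeks at x = 0, 44 mm wide over both (y), 45 mm long (x), 8 to 64 mm up: grip across these from above. Saddle at x = +75 mm. Handle hinged between the cheeks, 42 mm up, runs back to x = -137 mm, rising
- saddle_top (a point): Centre of the top of the jack's round rubber saddle (32 mm across), jack x = +75 mm, 45 mm above the bench with the handle up. It rises 45 mm per rad of handle, to 64 mm: it passes 11 mm below the lift pad, meets it at about 0.25 rad and then lifts it about 8 mm. Axes as jack
- handle (a joint): Jack handle angle, rad: 0 = up (spring rest, handle rising 0.42 rad backwards), 0.42 = fully down, level. A spring brings it back up when let go. Pressing at its end takes about 3 N alone, about 10 N when lifting the microscope
- handle_end (a point): Centre of the upper face of the flat black paddle (50 long, 34 wide, 12 mm thick) at the handle's end, 125 mm from the hinge line: 98 mm above the bench and 112 mm behind the hinge when up, 48 and 125 mm when fully down. z is square to the upper face with the handle down; it turns with the handle
- dropper: Bystander: white plastic dropper bottle, 40 mm across, 85 mm tall, origin under its middle
- slide_box: Bystander: wooden slide box 100 x 80 x 35 mm, origin under its middle
- stain_jar: Bystander: amber jar with black cap, 56 mm across, 70 mm tall, origin under its middle
Mind the look-alikes: they are no part of the job. What is meant by the jack is not green, and is the larger of those in its own colour.

How it is judged:
By the outcome, as a careful person would: the job done as asked, in the order asked, and still so for the second after the job is handed in, while the arm keeps its last pose, push and grip.
It also fails if it takes over 51 s, if anything falls off the work surface, if the arm or the gripper's body presses on something with over 40 N, if the wrist force passes 120 N, or if a joint passes its speed limit or range.

ROBOT

A 6-joint arm with a two-finger parallel gripper is mounted at the origin on the work surface. World frame = base frame: x ahead of the robot, y to its left, z up, the work surface at z = 0. Lengths are in mm, angles in degrees, forces in N, time in s.
With the tool pointing down it reaches from about 300 to 850 mm from the base axis. Payload 4.2 kg.
Tool frame: the origin (TCP) lies midway between the tips of the shut fingers; the grasp point (between the pads) lies env.grip_depth behind it (env.grip_depth is the distance from the TCP to the grasp point, in mm); z points along the fingers, y is the direction in which the jaws open and shut (so a half turn about z gives the same grasp; the last joint's range is limited). The gripper opens to 91 mm and grips with 3 to 60 N. Pads are 32 mm wide; open, the fingers measure 118 mm over their backs; the gripper's body (76 mm by 178 mm) begins 60 mm behind the grasp point.
Start: joints at [75.516, 18.312, 89.639, -0, 72.044, -1.146], TCP at [132.656, 559.507, 191.176] pointing down, gripper open.
Joint ranges: [-177.97, 177.97], [-48.28, 115.42], [12.27, 149.76], [-77.06, 257.06], [2.81, 150.46], [-146.56, 146.56]. Speed limits (degrees/s): [147.25, 147.25, 180, 180, 180, 180].

INTERFACE

Orientations are given as [roll, pitch, yaw] about the fixed x, y, z axes, in that order (R = Rz(yaw) Ry(pitch) Rx(roll)).
In Python, from workcell import env, cams, spotter gives the robot as it stands.
- The arm moves only by the tool apply_moves, never from a script. Its argument "plan" is a list of rows, each an object with "jaw": the closure, from 0 (fully open) to 1 (shut); "delta_pos": the shift along the tool's x, y, z in mm, a list of three; "spin": the turn about the tool's z in rad. In form: [{"jaw": jaw, "delta_pos": [dx, dy, dz], "spin": spin}, ...]. A call has exactly 8 rows; each row is the pose to reach, as a shift and turn from the pose measured when the call began, along the tool's axes at that moment; what a row does not reach only later rows make up. A row lasts 1/8 s, in which the tool goes at most 62.5 mm and 10.7 degrees, less where a joint would pass 70% of its speed; a pose out of reach is approached as far as the arm can. A call with a gripper value outside its range is refused whole. The fingers move at their own pace and stop on an object; "squeeze" is the grip in N (left out, the last holds). Time passes only in rows, so rows that repeat a pose let the fingers close, or fill a call up. It gives the time, the measured TCP pose, the force and the opening at its end, in the units of the state.
- env.state(): the state, without advancing time (a new reading comes with each control period).
- cams.grab_frame(name): name is "scene" or "top"; returns the picture (400x640x3 uint8, red, green, blue); there is no depth.
- cams.calibration(name): a dict with "camera_matrix" (3x3 intrinsics, pixels), "rvec" (rotation vector, rad) and "tvec" (3), from world to camera coordinates, as OpenCV has them. Camera axes: x right, y down, z forward; pixel columns grow to the right and rows downward; lengths in mm; the calibration is good to about 2 mm. A picture is of the moment at which its call begins. calibration takes no time and is no camera call.
- env.job_done(): hands the job in, once; it reports no verdict.
Trained networks look in the newest picture that a camera, given by its name, has taken for a name from the list of things; names that differ only in an ending like _2 or _b are one class to them, and where a whole thing is asked for, a point or a joint stands for the part that bears it (a point fixed in the world has none). Each returns a list of dicts, best first, with "confidence" (0 to 1); they miss things now and then, are a little off and sometimes report something else, mostly with a low value. They report only what shows in the picture. A call takes as long as a camera call. They do not tell look-alikes from the thing itself.
- spotter.masks_of(camera, target): "region" (400x640 bool, what is visible of it) and "extent" ([left, top, right, bottom] in pixels, round what is visible of it).
The state is a dict: "time_s": time; "qpos": joint angles; "qvel": joint speeds; "effort": joint torques, N m; "ee_pos": TCP position; "ee_rot": TCP orientation; "force": force on the tool from outside, world axes, zero at the start; "torque": the same for the moment, N m; "gripper_width": finger opening in mm.
Only numpy, scipy, OpenCV 4.12 (cv2) and the standard library are available. Lean on these libraries where they do the work, as an engineer would, in place of code of your own. Each camera call takes 0.05 s, during which the arm holds its last target.

## Working session

There is one attempt and no reset: what is moved stays moved. The work goes in short steps, Python scripts to look and compute and a tool call to move; the robot and the scene stay as the last step left them, time stands still between calls to the robot, and variables do not carry over. Pictures are saved under pics/ and viewed, and the job is handed in when it is done.

Besides the shell and the picture viewer there is one more tool, called as name(argument=value, ...), one argument or row to a line, values as JSON. apply_moves: Moves the arm, as the interface text tells. Its arguments: {"type":"object","properties":{"plan":{"type":"array"},"squeeze":{"type":"number"}},"required":["plan"]}

```bash
ls; mkdir -p pics; python3 - <<'E'
from workcell import env,cams,spotter
import cv2
print(env.state(), env.grip_depth)
for n in("scene","top"):
    im=cams.grab_frame(n); cv2.imwrite(f"pics/{n}0.png",im[:,:,::-1]); c=cams.calibration(n); print(n,c)
    for t in("jack","scope","handle_end","saddle_top","lift_pad","dropper","slide_box","stain_jar"):
        for r in spotter.masks_of(n,t): print(n,t,round(r["confidence"],2),r["extent"])
E
```

```text
pics
{'time_s': 0.0, 'qpos': array([ 7.55151408e+01,  1.83525223e+01,  8.97053310e+01, -2.48806479e-03,
        7.20429375e+01, -1.14722348e+00]), 'qvel': array([-0.02842864,  0.01277583, -0.03344222,  0.00474972,  0.00620978,
        0.01201139]), 'effort': array([-4.28345456e-04, -4.12480259e+01, -2.31969184e+01,  7.29902484e-02,
        4.59994655e-02, -1.26667173e-04]), 'ee_pos': array([132.53967916, 558.97013976, 190.31875813]), 'ee_rot': array([-1.79899182e+02,  3.47058688e-04,  1.66663134e+02]), 'force': array([-0.13274773, -0.31208903,  0.41931641]), 'torque': array([-0.02974916, -0.01176631,  0.03090267]), 'gripper_width': 91.01983460059931} 18.8
scene {'camera_matrix': array([[404.78278547,   0.        , 317.97468621],
       [  0.        , 404.78278547, 197.88169876],
       [  0.        ,   0.        ,   1.        ]]), 'rvec': array([ 1.12307322,  2.47769148, -0.90145157]), 'tvec': array([ 376.11655553, -276.11136911, 1563.70296673])}
scene jack 0.75 [354.1, 212.1, 416.4, 278.9]
scene jack 0.69 [394.5, 181.2, 448.3, 218.2]
scene jack 0.59 [352.0, 297.3, 442.8, 373.3]
scen
[... 827 characters left out ...]
top jack 0.76 [151.9, 127.5, 218.2, 178.2]
top jack 0.75 [216.7, 263.5, 268.2, 291.6]
top jack 0.32 [358.1, 256.2, 376.6, 277.5]
top scope 0.9 [376.7, 125.5, 489.3, 245.5]
top handle_end 0.67 [236.8, 269.8, 262.9, 281.4]
top handle_end 0.66 [178.7, 125.9, 214.8, 156.8]
top handle_end 0.58 [201.0, 189.5, 247.6, 216.7]
top saddle_top 0.61 [377.9, 126.4, 488.4, 246.9]
top saddle_top 0.58 [215.8, 282.1, 223.0, 290.1]
top saddle_top 0.5 [145.6, 155.0, 160.5, 164.7]
top lift_pad 0.97 [381.5, 123.9, 488.0, 248.1]
top lift_pad 0.69 [358.8, 257.6, 375.5, 279.0]
top dropper 0.45 [234.6, 150.4, 249.0, 165.8]
top slide_box 0.88 [290.5, 118.5, 319.7, 149.4]
top stain_jar 0.76 [359.4, 258.6, 376.7, 275.7]
```

View pics/scene0.png

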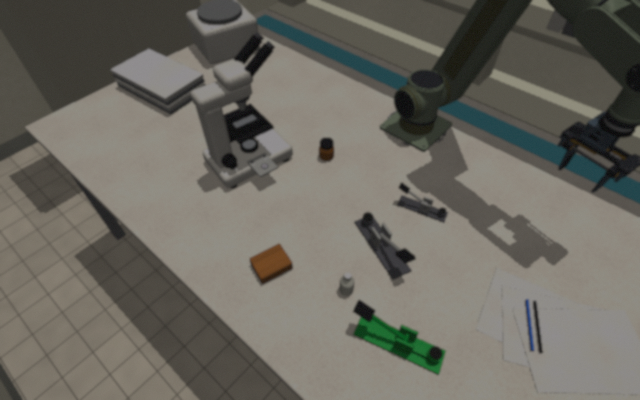

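View pics/top0.png

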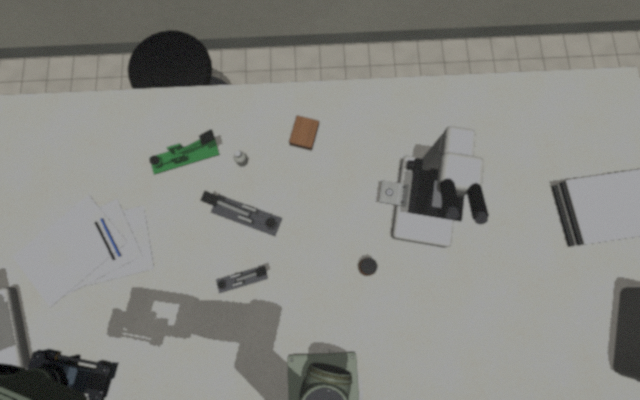

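```bash
python3 - <<'E'
import cv2
im=cv2.imread("pics/top0.png")
cv2.imwrite("pics/topc1.png",cv2.resize(im[110:300,140:300],None,fx=3.1,fy=3.1,interpolation=cv2.INTER_CUBIC))
cv2.imwrite("pics/topc2.png",cv2.resize(im[100:290,340:500],None,fx=3.1,fy=3.1,interpolation=cv2.INTER_CUBIC))
E
```

```text
(no output)
```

View pics/topc1.png

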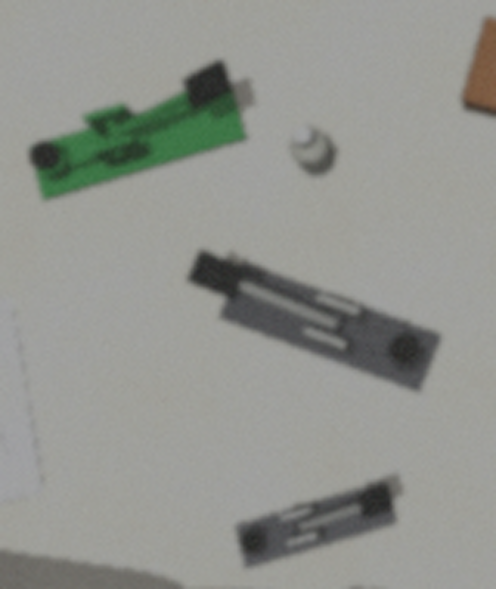

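View pics/topc2.png

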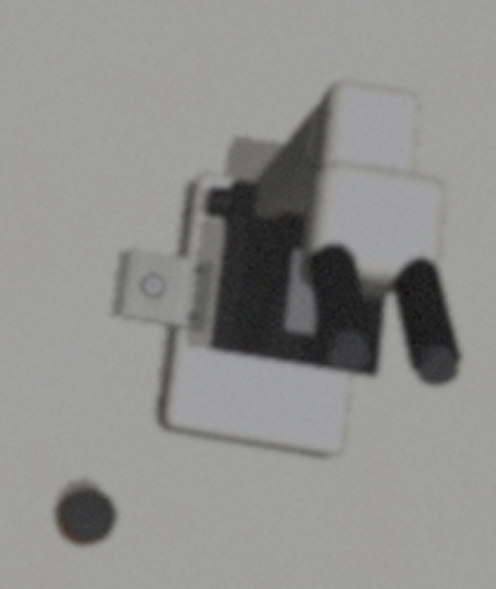

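Candidates for the jack in the top view are the green one at (185,152), the large grey one at (242,213) and the small grey one at (242,278). I choose the large grey one. The marked lug ring is at about (389,192). Next I'll take close crops of the scene view and fit poses.

```bash
python3 - <<'E'
import cv2
im=cv2.imread("pics/scene0.png")
a=cv2.resize(im[200:290,340:430],None,fx=6,fy=6,interpolation=cv2.INTER_CUBIC)
cv2.imwrite("pics/sc1.png",a)
cv2.imwrite("pics/sc2.png",cv2.resize(im[100:200,190:300],None,fx=6,fy=6,interpolation=cv2.INTER_CUBIC))
E
cat > h.py <<'E'
from workcell import env,cams,spotter
import numpy as np,cv2
from scipy.optimize import least_squares
C={n:cams.calibration(n) for n in("scene","top")}
def proj(n,P):
    c=C[n];return cv2.projectPoints(np.array(P,float).reshape(-1,1,3),c["rvec"],c["tvec"],c["camera_matrix"],None)[0].reshape(-1,2)
def back(n,px,z):
    c=C[n];R=cv2.Rodrigues(c["rvec"])[0];o=-R.T@c["tvec"].ravel()
    d=R.T@np.linalg.inv(c["camera_matrix"])@np.array([px[0],px[1],1.])
    return o+d*(z-o[2])/d[2]
def place(p,L):
    L=np.array(L,float);c,s=np.cos(p[2]),np.sin(p[2])
    return np.c_[p[0]+c*L[:,0]-s*L[:,1],p[1]+s*L[:,0]+c*L[:,1],L[:,2]]
def fit(obs,p0):
    # obs list (cam,local pt,px)
    f=lambda p:np.concatenate([proj(n,place(p,[l]))[0]-np.array(x) for n,l,x in obs])
    r=least_squares(f,p0,loss="soft_l1",x_scale=[10,10,.1]);return r.x,f(r.x).reshape(-1,2)
E
python3 - <<'E'
from h import *
t=lambda x,y:(140+x/3.1,110+y/3.1)
u=lambda x,y:(340+x/3.1,100+y/3.1)
for n in C:
    c=C[n];print(n,-cv2.Rodrigues(c["rvec"])[0].T@c["tvec"].ravel())
s=back("top",t(405,349),45);e=back("top",t(214,271),98);print(s,e)
d=s-e;th=np.arctan2(d[1],d[0])
obs=[("top",(75,0,45),t(405,349)),("top",(-112,0,98),t(214,271)),("top",(100,32,8),t(440,335)),("top",(100,-32,8),t(420,390)),("top",(-125,-32,8),t(222,318)),]
p,r=fit(obs,[s[0]-75*np.cos(th),s[1]-75*np.sin(th),th]);print(p,np.degrees(p[2]));print(r.round(1))
print("cheeks",(place(p,[(0,18,64),(0,-18,64)])).round(1),proj("top",place(p,[(0,18,64),(0,-18,64)])),[t(339,303),t(326,338)])
l=back("top",u(152,286),66);a=back("top",u(123,250),66);b=back("top",u(117,315),66);print(l,a,b)
# scope
obs=[("top",(0,120,66),u(152,286)),("top",(35,148,66),u(123,250)),("top",(-35,148,66),u(117,315)),("top",(-132,88,58),u(168,425)),("top",(-132,-88,58),u(332,452)),]
best=None
for th in np.arange(-3,3.1,.5):
    q,r=fit(obs,[l[0],l[1],th])
    if best is None or abs(r).sum()<abs(best[1]).sum():best=(q,r)
print(best[0],np.degrees(best[0][2]));print(best[1].round(1))
E
```

```text
scene [1154.83936111  524.60798916 1026.64532698]
top [3.00666222e+02 9.46388909e-01 1.25644080e+03]
[497.65164286 138.46071609  45.        ] [574.18428333 316.14063956  98.        ]
[527.61331424 208.66948953  -1.97097054] -112.92829362062602
[[-0.4 -0.2]
 [ 1.4  0.9]
 [ 0.6 -0.5]
 [-0.2  0.4]
 [-1.4 -0.5]]
cheeks [[544.2 201.7  64. ]
 [511.  215.7  64. ]] [[249.08373644 207.62218901]
 [244.60923763 218.4533578 ]] [(249.3548387096774, 207.74193548387098), (245.16129032258064, 219.03225806451613)]
[ 571.99761439 -232.00159639   66.        ] [ 610.40828139 -206.0928596    66.        ] [ 544.12737568 -194.81180467   66.        ]
[ 5.46368153e+02 -3.46413434e+02 -2.08642582e-01] -11.954339372807777
[[-0.9  0.3]
 [ 0.9 -0.3]
 [-0.1  0.4]
 [-1.5 -0.6]
 [ 3.5  0.1]]
```

View pics/sc1.png

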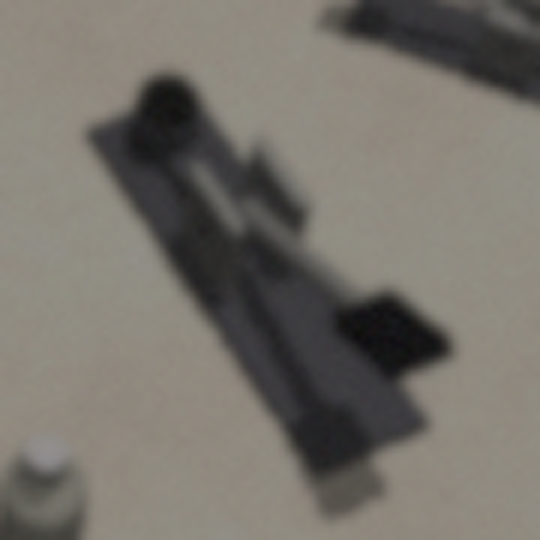

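View pics/sc2.png

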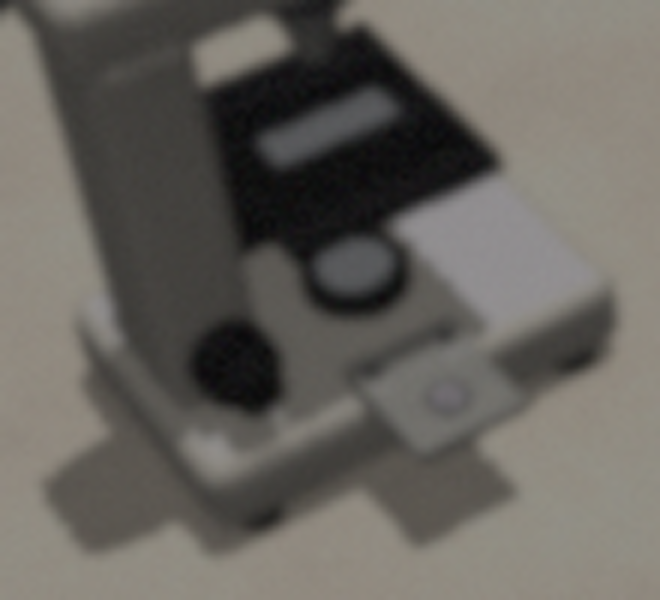

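```bash
python3 - <<'E'
from h import *
t=lambda x,y:(140+x/3.1,110+y/3.1)
u=lambda x,y:(340+x/3.1,100+y/3.1)
v=lambda x,y:(340+x/6,200+y/6)
w=lambda x,y:(190+x/6,100+y/6)
A=[("top",(75,0,45),t(405,349)),("top",(-112,0,98),t(214,271)),("top",(100,32,8),t(440,335)),("top",(100,-32,8),t(420,390)),("top",(-125,-32,8),t(222,318)),("top",(0,18,64),t(339,303)),("top",(0,-18,64),t(326,338))]
B=[("scene",(75,0,45),v(168,102)),("scene",(-112,0,98),v(396,330)),("scene",(100,32,8),v(90,133)),("scene",(-125,-32,8),v(428,425)),]
for o in (A,B,A+B):
    p,r=fit(o,[527,208,-1.97]);print(p.round(2),np.degrees(p[2]).round(1));print(r.round(1).tolist())
A=[("top",(0,120,66),u(152,286)),("top",(35,148,66),u(123,250)),("top",(-35,148,66),u(117,315)),("top",(-132,88,58),u(168,425))]
B=[("scene",(0,120,66),w(450,396)),("scene",(35,148,66),w(435,452)),("scene",(-35,148,66),w(522,400)),("scene",(-133,88,58),w(597,305)),("scene",(133,88,58),w(212,475))]
for o in (A,B,A+B):
    p,r=fit(o,[546,-346,-.2]);print(p.round(2),np.degrees(p[2]).round(1),place(p,[(0,120,56),(0,195,0)]).round(1));print(r.round(1).tolist())
print(back("scene",w(450,396),66),back("top",u(152,286),66),back("scene",v(168,102),45),back("top",t(405,349),45))
E
```

```text
[527.21 208.15  -1.97] -112.9
[[-0.2, -0.1], [1.6, 1.0], [0.8, -0.4], [-0.1, 0.6], [-1.2, -0.4], [-0.1, 0.0], [-0.4, -0.5]]
[529.82 212.62  -1.97] -112.9
[[0.3, -0.2], [-0.5, 0.0], [-0.7, -0.3], [1.2, 0.4]]
[528.02 209.97  -1.97] -113.0
[[-0.8, -0.3], [1.0, 0.7], [0.2, -0.6], [-0.7, 0.4], [-1.8, -0.7], [-0.7, -0.2], [-1.0, -0.7], [-0.0, -1.0], [-1.0, -0.9], [-1.0, -1.2], [0.7, -0.5]]
[ 5.5005e+02 -3.4733e+02 -1.8000e-01] -10.3 [[ 571.4 -229.2   56. ]
 [ 584.8 -155.4    0. ]]
[[-0.9, 0.2], [0.6, -0.2], [0.3, 0.7], [-0.1, -0.8]]
[ 5.4781e+02 -3.5090e+02 -1.9000e-01] -11.1 [[ 570.8 -233.1   56. ]
 [ 585.2 -159.5    0. ]]
[[-0.3, 0.1], [-2.3, 0.4], [1.2, -0.5], [2.5, -5.2], [-0.4, 1.1]]
[ 5.4830e+02 -3.4877e+02 -1.9000e-01] -11.0 [[ 571.3 -231.    56. ]
 [ 585.6 -157.4    0. ]]
[[-0.3, 0.2], [1.3, -0.2], [0.7, 0.6], [-0.1, -0.7], [0.0, 0.4], [-1.9, 0.8], [1.5, -0.1], [2.9, -4.8], [-0.1, 1.6]]
[ 569.9248219  -232.44409836   66.        ] [ 571.99761439 -232.00159639   66.        ] [501.77778931 143.3723635   45.        ] [497.65164286 138.46071609  45.        ]
```

```bash
cat >> h.py <<'E'
from scipy.spatial.transform import Rotation as Ro
def delta(tgt,yaw):
    s=env.state();R=Ro.from_euler("xyz",s["ee_rot"],degrees=True)
    d=R.inv().apply(np.array(tgt)-s["ee_pos"]); dy=(yaw-s["ee_rot"][2]+180)%360-180
    print("t",round(s["time_s"],2),"pos",s["ee_pos"].round(1),"rot",s["ee_rot"].round(2),"F",s["force"].round(1),"w",round(s["gripper_width"],1)); print("delta",d.round(1),"spin",round(-np.radians(dy),4))
E
python3 -c "
from h import *
delta((528,210,150),67)"
```

```text
t 0.9 pos [132.6 559.5 191.2] rot [179.99  -0.   166.66] F [0.1 0.1 0.2] w 91.2
delta [-465.3 -248.9   41.1] spin 1.7395
```

apply_moves(
  plan=[
    {"jaw": 0, "delta_pos": [-45, -24, 0], "spin": 0.17},
    {"jaw": 0, "delta_pos": [-90, -48, 0], "spin": 0.35},
    {"jaw": 0, "delta_pos": [-140, -75, 0], "spin": 0.52},
    {"jaw": 0, "delta_pos": [-190, -102, 0], "spin": 0.7},
    {"jaw": 0, "delta_pos": [-240, -128, 0], "spin": 0.87},
    {"jaw": 0, "delta_pos": [-290, -155, 0], "spin": 1.05},
    {"jaw": 0, "delta_pos": [-340, -182, 0], "spin": 1.22},
    {"jaw": 0, "delta_pos": [-390, -208, 0], "spin": 1.4},
  ],
)

```text
time_s: 1.9
ee_pos: [465.4, 265.8, 191.4]
ee_rot: [180.0, -0.0, 86.1]
force: [-0.3, -0.2, -0.0]
gripper_width: 91.7
```

```bash
python3 -c "
from h import *
delta((528,210,110),67)"
```

```text
t 1.9 pos [465.4 265.8 191.4] rot [ 1.7997e+02 -4.0000e-02  8.6100e+01] F [-0.3 -0.2 -0. ] w 91.7
delta [-51.5  66.2  81.4] spin 0.3334
```

apply_moves(
  plan=[
    {"jaw": 0, "delta_pos": [-15, 18, 5], "spin": 0.1},
    {"jaw": 0, "delta_pos": [-30, 38, 15], "spin": 0.2},
    {"jaw": 0, "delta_pos": [-45, 57, 30], "spin": 0.3},
    {"jaw": 0, "delta_pos": [-51.5, 66, 50], "spin": 0.333},
    {"jaw": 0, "delta_pos": [-51.5, 66, 70], "spin": 0.333},
    {"jaw": 0, "delta_pos": [-51.5, 66, 81], "spin": 0.333},
    {"jaw": 0, "delta_pos": [-51.5, 66, 81], "spin": 0.333},
    {"jaw": 0, "delta_pos": [-51.5, 66, 81], "spin": 0.333},
  ],
)

```text
time_s: 2.9
ee_pos: [528.3, 210.4, 111.2]
ee_rot: [179.9, -0.1, 67.0]
force: [-0.3, 0.5, 0.2]
gripper_width: 91.2
```

```bash
python3 -c "
from h import *
delta((528,210,22),67)
for n,b in (('top',(190,180,300,260)),('scene',(330,190,450,290))):
    im=cams.grab_frame(n)[:,:,::-1];x0,y0,x1,y1=b
    cv2.imwrite(f'pics/{n}1.png',cv2.resize(im[y0:y1,x0:x1],None,fx=5,fy=5,interpolation=cv2.INTER_CUBIC))
"
```

```text
t 2.9 pos [528.3 210.4 111.2] rot [ 1.7992e+02 -1.1000e-01  6.7040e+01] F [-0.3  0.5  0.2] w 91.2
delta [-0.6 -0.3 89.2] spin 0.0007
```

View pics/top1.png

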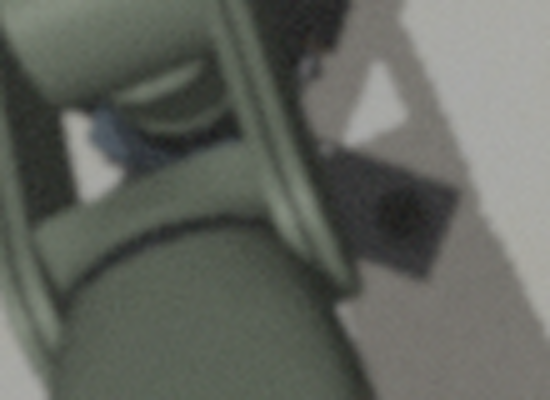

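View pics/scene1.png

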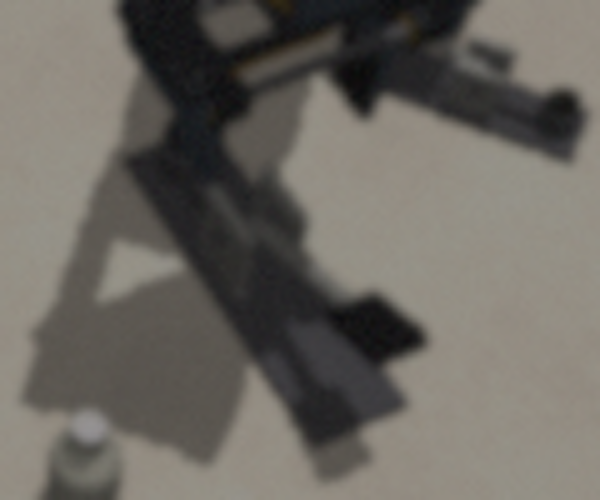

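apply_moves(
  plan=[
    {"jaw": 0, "delta_pos": [-0.6, -0.3, 15], "spin": 0},
    {"jaw": 0, "delta_pos": [-0.6, -0.3, 30], "spin": 0},
    {"jaw": 0, "delta_pos": [-0.6, -0.3, 45], "spin": 0},
    {"jaw": 0, "delta_pos": [-0.6, -0.3, 60], "spin": 0},
    {"jaw": 0, "delta_pos": [-0.6, -0.3, 75], "spin": 0},
    {"jaw": 0, "delta_pos": [-0.6, -0.3, 85], "spin": 0},
    {"jaw": 0, "delta_pos": [-0.6, -0.3, 89], "spin": 0},
    {"jaw": 0, "delta_pos": [-0.6, -0.3, 89], "spin": 0},
  ],
)

```text
time_s: 4.0
ee_pos: [528.1, 210.0, 22.3]
ee_rot: [179.9, -0.1, 67.0]
force: [-0.5, 0.1, -0.2]
gripper_width: 90.9
```

apply_moves(
  plan=[
    {"jaw": 0.2, "delta_pos": [0, 0, 0], "spin": 0},
    {"jaw": 0.35, "delta_pos": [0, 0, 0], "spin": 0},
    {"jaw": 0.5, "delta_pos": [0, 0, 0], "spin": 0},
    {"jaw": 0.6, "delta_pos": [0, 0, 0], "spin": 0},
    {"jaw": 0.7, "delta_pos": [0, 0, 0], "spin": 0},
    {"jaw": 0.8, "delta_pos": [0, 0, 0], "spin": 0},
    {"jaw": 0.9, "delta_pos": [0, 0, 0], "spin": 0},
    {"jaw": 1, "delta_pos": [0, 0, 0], "spin": 0},
  ],
  squeeze=40,
)

```text
time_s: 5.0
ee_pos: [528.4, 210.0, 22.3]
ee_rot: [179.9, -0.1, 67.0]
force: [1.9, -1.2, 0.7]
gripper_width: 43.7
```

```bash
python3 -c "
from h import *
delta((585.5,-130,60),79)"
```

```text
t 5.0 pos [528.4 210.   22.3] rot [ 1.7988e+02 -1.3000e-01  6.7040e+01] F [ 1.9 -1.2  0.7] w 43.7
delta [-290.7  185.3  -37.9] spin -0.2087
```

```bash
python3 -c "
from h import *
delta((600,-78,50),79)"
```

```text
t 5.0 pos [528.4 210.   22.3] rot [ 1.7988e+02 -1.3000e-01  6.7040e+01] F [ 1.9 -1.2  0.7] w 43.7
delta [-237.2  178.3  -27.8] spin -0.2087
```

apply_moves(
  plan=[
    {"jaw": 1, "delta_pos": [0, 0, -4], "spin": 0},
    {"jaw": 1, "delta_pos": [0, 0, -12], "spin": 0},
    {"jaw": 1, "delta_pos": [0, 0, -20], "spin": 0},
    {"jaw": 1, "delta_pos": [0, 0, -28], "spin": 0},
    {"jaw": 1, "delta_pos": [-8, 6, -28], "spin": 0},
    {"jaw": 1, "delta_pos": [-23, 18, -28], "spin": 0},
    {"jaw": 1, "delta_pos": [-45, 34, -28], "spin": -0.02},
    {"jaw": 1, "delta_pos": [-70, 53, -28], "spin": -0.04},
  ],
)

```text
time_s: 6.0
ee_pos: [549.8, 122.8, 49.9]
ee_rot: [179.9, -0.1, 69.4]
force: [-0.3, -0.7, -9.0]
gripper_width: 43.4
```

```bash
python3 -c "
from h import *
delta((600,-78,50),79)"
```

```text
t 6.0 pos [549.8 122.8  49.9] rot [ 1.799e+02 -7.000e-02  6.938e+01] F [-0.3 -0.7 -9. ] w 43.4
delta [-1.702e+02  1.177e+02 -1.000e-01] spin -0.1679
```

apply_moves(
  plan=[
    {"jaw": 1, "delta_pos": [-25, 17, 0], "spin": -0.02},
    {"jaw": 1, "delta_pos": [-52, 36, 0], "spin": -0.05},
    {"jaw": 1, "delta_pos": [-80, 55, 0], "spin": -0.08},
    {"jaw": 1, "delta_pos": [-108, 75, 0], "spin": -0.11},
    {"jaw": 1, "delta_pos": [-135, 93, 0], "spin": -0.14},
    {"jaw": 1, "delta_pos": [-155, 107, 0], "spin": -0.16},
    {"jaw": 1, "delta_pos": [-166, 115, 0], "spin": -0.168},
    {"jaw": 1, "delta_pos": [-170, 117.5, 0], "spin": -0.168},
  ],
)

```text
time_s: 7.0
ee_pos: [599.6, -78.8, 49.5]
ee_rot: [179.9, -0.1, 78.9]
force: [0.2, -0.4, -8.8]
gripper_width: 44.0
```

```bash
cat > look.py <<'E'
from h import *
import sys
k=sys.argv[1]
for n in ("top","scene"):
    im=cams.grab_frame(n)[:,:,::-1];cv2.imwrite(f"pics/{n}_full{k}.png",im)
    x0,y0,x1,y1=(300,100,500,250) if n=="top" else (190,90,340,240)
    f=4
    cv2.imwrite(f"pics/{n}_{k}.png",cv2.resize(im[y0:y1,x0:x1],None,fx=f,fy=f,interpolation=cv2.INTER_CUBIC))
s=env.state();print(s["time_s"],s["ee_pos"].round(1),s["ee_rot"].round(2),s["force"].round(1))
E
python3 look.py 2
```

```text
7.1 [599.5 -77.9  49.6] [ 1.7994e+02 -6.0000e-02  7.8970e+01] [ 0.2 -0.5 -8.1]
```

View pics/top_2.png

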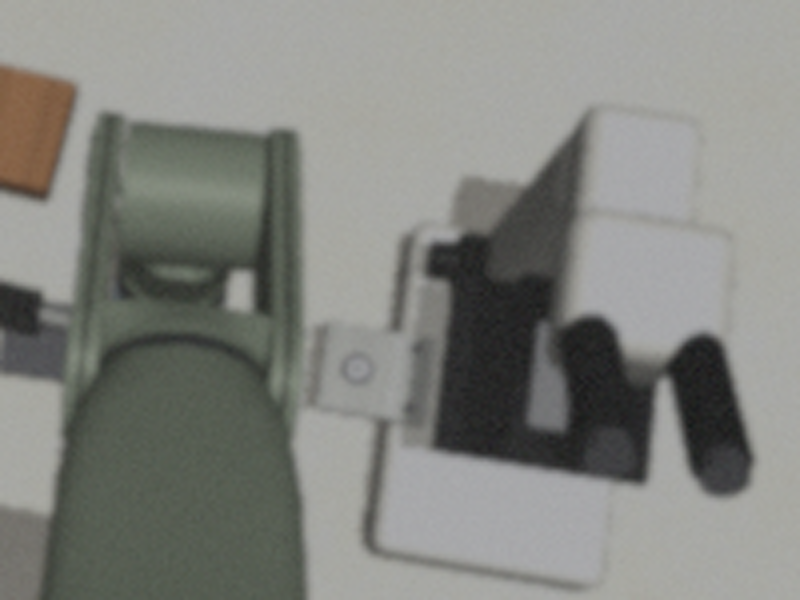

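View pics/scene_2.png

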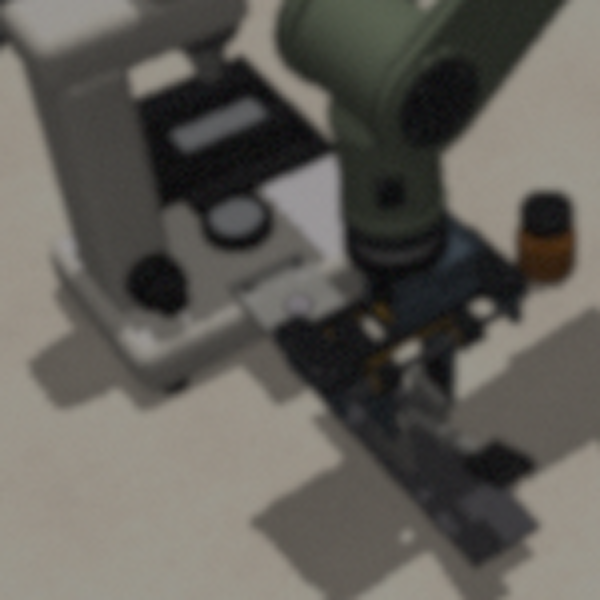

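```bash
python3 - <<'E'
from h import *
s=env.state();x,y,_=s["ee_pos"];th=np.radians(s["ee_rot"][2]-180)
z=27.5
print(proj("scene",place((x,y,th),[(-112,0,98+z),(-125,32,8+z),(-125,-32,8+z),(75,0,45+z),(100,32,8+z),(0,18,64+z)])).round(1))
w=lambda x,y:(190+x/4,90+y/4)
print(w(500,465),w(538,522),w(475,562))
im=cv2.imread("pics/scene_full2.png");cv2.imwrite("pics/sj2.png",cv2.resize(im[150:240,250:340],None,fx=6,fy=6,interpolation=cv2.INTER_CUBIC))
im=cv2.imread("pics/top_full2.png");cv2.imwrite("pics/tj2.png",cv2.resize(im[150:220,280:350],None,fx=6,fy=6,interpolation=cv2.INTER_CUBIC))
print(proj("top",place((x,y,th),[(-112,0,98+z),(-125,32,8+z),(-125,-32,8+z)])).round(1))
E
```

```text
[[314.1 204.6]
 [308.6 231.4]
 [325.5 220.8]
 [278.9 179.1]
 [267.4 186.7]
 [287.3 191.9]]
(315.0, 206.25) (324.5, 220.5) (308.75, 230.5)
[[302.4 175.7]
 [301.  173.2]
 [297.9 192.4]]
```

View pics/sj2.png

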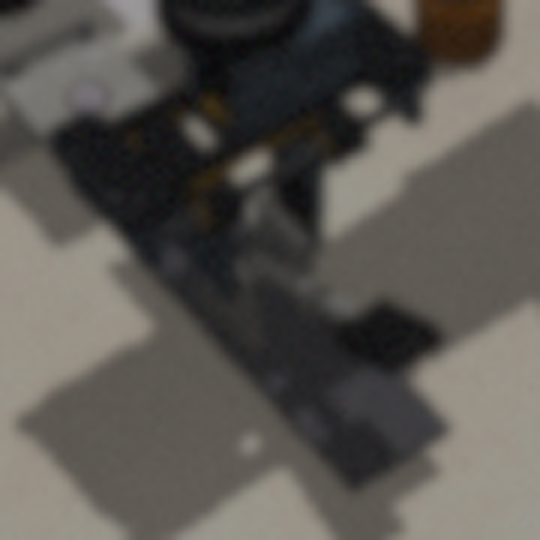

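View pics/tj2.png

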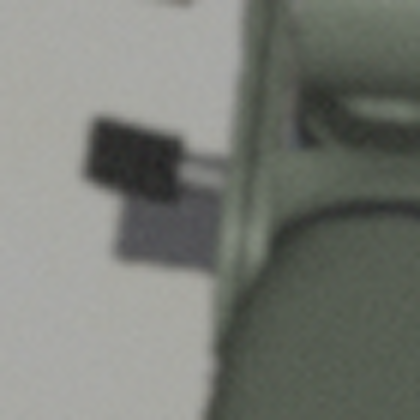

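```bash
python3 -c "
from h import *
delta((585.3,-158,26),79)"
```

```text
t 7.1 pos [599.5 -77.9  49.6] rot [ 1.7994e+02 -6.0000e-02  7.8970e+01] F [ 0.2 -0.5 -8.1] w 43.8
delta [-81.4   1.4  23.6] spin -0.0006
```

apply_moves(
  plan=[
    {"jaw": 1, "delta_pos": [0, 0, 8], "spin": 0},
    {"jaw": 1, "delta_pos": [0, 0, 17], "spin": 0},
    {"jaw": 1, "delta_pos": [-5, 0, 23.5], "spin": 0},
    {"jaw": 1, "delta_pos": [-15, 0.3, 23.5], "spin": 0},
    {"jaw": 1, "delta_pos": [-27, 0.5, 23.5], "spin": 0},
    {"jaw": 1, "delta_pos": [-40, 0.7, 23.5], "spin": 0},
    {"jaw": 1, "delta_pos": [-53, 0.9, 23.5], "spin": 0},
    {"jaw": 1, "delta_pos": [-62, 1.1, 23.5], "spin": 0},
  ],
)

```text
time_s: 8.1
ee_pos: [588.6, -140.1, 26.2]
ee_rot: [179.9, -0.1, 78.9]
force: [-0.1, 0.1, -7.3]
gripper_width: 43.6
```

```bash
python3 -c "
from h import *
delta((585.3,-158,22),79)"
```

```text
t 8.1 pos [ 588.6 -140.1   26.2] rot [ 1.7992e+02 -6.0000e-02  7.8920e+01] F [-0.1  0.1 -7.3] w 43.6
delta [-18.2   0.2   4.2] spin -0.0014
```

apply_moves(
  plan=[
    {"jaw": 1, "delta_pos": [-6, 0, 0], "spin": 0},
    {"jaw": 1, "delta_pos": [-12, 0, 0], "spin": 0},
    {"jaw": 1, "delta_pos": [-16, 0, 0], "spin": 0},
    {"jaw": 1, "delta_pos": [-18, 0, 0], "spin": 0},
    {"jaw": 1, "delta_pos": [-18, 0, 1.5], "spin": 0},
    {"jaw": 1, "delta_pos": [-18, 0, 3], "spin": 0},
    {"jaw": 1, "delta_pos": [-18, 0, 4], "spin": 0},
    {"jaw": 1, "delta_pos": [-18, 0, 4], "spin": 0},
  ],
)

```text
time_s: 9.1
ee_pos: [585.1, -157.6, 22.3]
ee_rot: [179.9, -0.1, 78.9]
force: [-0.5, 0.5, -7.5]
gripper_width: 43.9
```

```bash
python3 look.py 3
```

```text
9.2 [ 585.1 -157.6   22.3] [ 1.7993e+02 -7.0000e-02  7.8930e+01] [-0.5  0.4 -6.5]
```

View pics/scene_3.png

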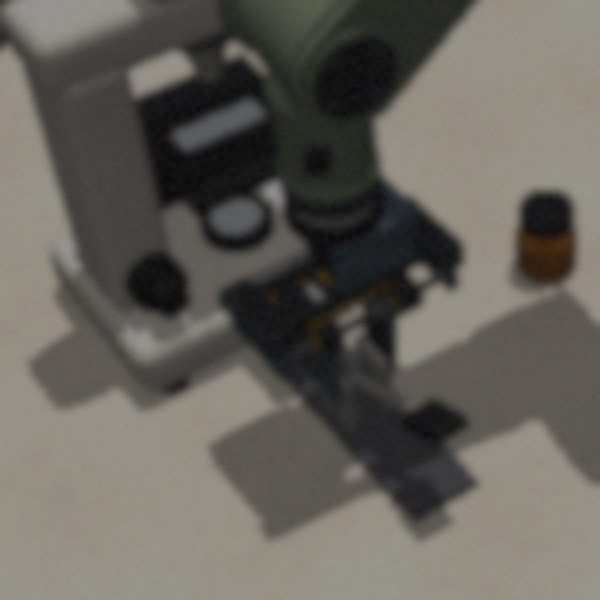

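apply_moves(
  plan=[
    {"jaw": 1, "delta_pos": [0, 0, 0.5], "spin": 0},
    {"jaw": 1, "delta_pos": [0, 0, 1], "spin": 0},
    {"jaw": 1, "delta_pos": [0, 0, 1], "spin": 0},
    {"jaw": 1, "delta_pos": [0, 0, 1], "spin": 0},
    {"jaw": 1, "delta_pos": [0, 0, 1], "spin": 0},
    {"jaw": 1, "delta_pos": [0, 0, 1], "spin": 0},
    {"jaw": 1, "delta_pos": [0, 0, 1], "spin": 0},
    {"jaw": 1, "delta_pos": [0, 0, 1], "spin": 0},
  ],
)

```text
time_s: 10.2
ee_pos: [585.1, -157.6, 22.3]
ee_rot: [179.9, -0.1, 78.9]
force: [-3.4, 1.3, 5.5]
gripper_width: 44.0
```

apply_moves(
  plan=[
    {"jaw": 0.45, "delta_pos": [0, 0, 0], "spin": 0},
    {"jaw": 0.35, "delta_pos": [0, 0, 0], "spin": 0},
    {"jaw": 0.3, "delta_pos": [0, 0, 0], "spin": 0},
    {"jaw": 0.3, "delta_pos": [0, 0, 0], "spin": 0},
    {"jaw": 0.3, "delta_pos": [0, 0, -10], "spin": 0},
    {"jaw": 0.3, "delta_pos": [0, 0, -30], "spin": 0},
    {"jaw": 0.3, "delta_pos": [0, 0, -60], "spin": 0},
    {"jaw": 0.3, "delta_pos": [0, 0, -95], "spin": 0},
  ],
)

```text
time_s: 11.2
ee_pos: [584.8, -157.6, 118.5]
ee_rot: [179.9, -0.1, 78.9]
force: [-0.6, -0.2, -0.3]
gripper_width: 63.5
```

apply_moves(
  plan=[
    {"jaw": 0.3, "delta_pos": [0, 0, -30], "spin": 0},
    {"jaw": 0.4, "delta_pos": [20, 0, -60], "spin": 0},
    {"jaw": 0.5, "delta_pos": [60, 0, -80], "spin": 0},
    {"jaw": 0.6, "delta_pos": [110, 0, -90], "spin": 0},
    {"jaw": 0.8, "delta_pos": [160, 0, -90], "spin": 0},
    {"jaw": 1, "delta_pos": [210, 0, -90], "spin": 0},
    {"jaw": 1, "delta_pos": [245, 0, -90], "spin": 0},
    {"jaw": 1, "delta_pos": [255, 0, -90], "spin": 0},
  ],
)

```text
time_s: 12.2
ee_pos: [633.8, 94.5, 209.3]
ee_rot: [179.9, -0.1, 79.1]
force: [-0.2, -0.3, -0.1]
gripper_width: 1.1
```

```bash
python3 look.py 4
```

```text
12.3 [633.6  93.  209.1] [ 1.799e+02 -5.000e-02  7.900e+01] [ 0.   0.6 -0.5]
```

View pics/top_4.png

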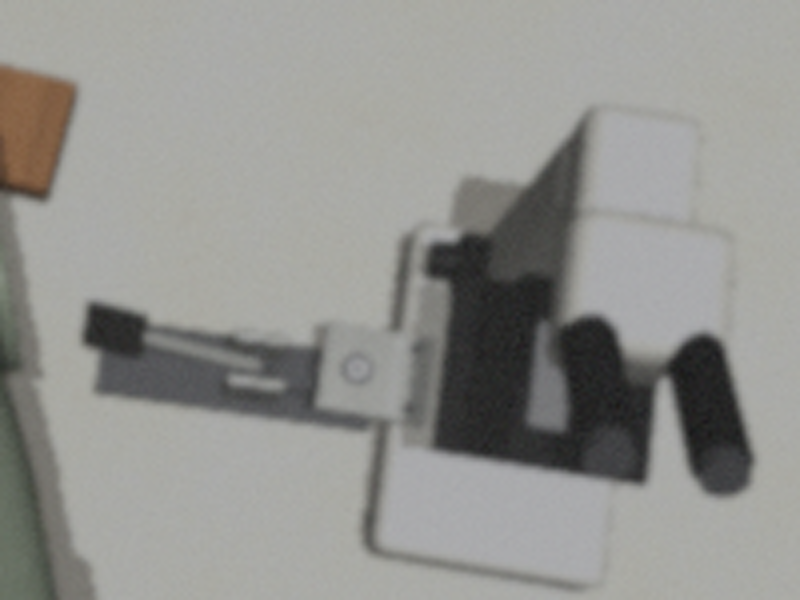

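View pics/scene_4.png

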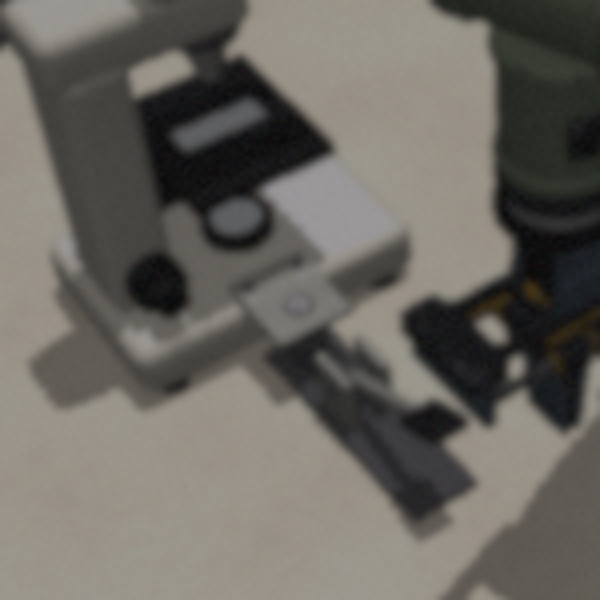

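The jack stands with its saddle end under the lug: cheeks at about (363,190) and ring at (389,192) in the top view. The microscope hasn't moved. I'll zoom in to measure the centring.

```bash
python3 - <<'E'
import cv2
im=cv2.imread("pics/top_full4.png");cv2.imwrite("pics/t4.png",cv2.resize(im[165:215,315:405],None,fx=8,fy=8,interpolation=cv2.INTER_CUBIC))
im=cv2.imread("pics/scene_full4.png");cv2.imwrite("pics/s4.png",cv2.resize(im[155:230,245:320],None,fx=8,fy=8,interpolation=cv2.INTER_CUBIC))
E
```

```text
(no output)
```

View pics/t4.png

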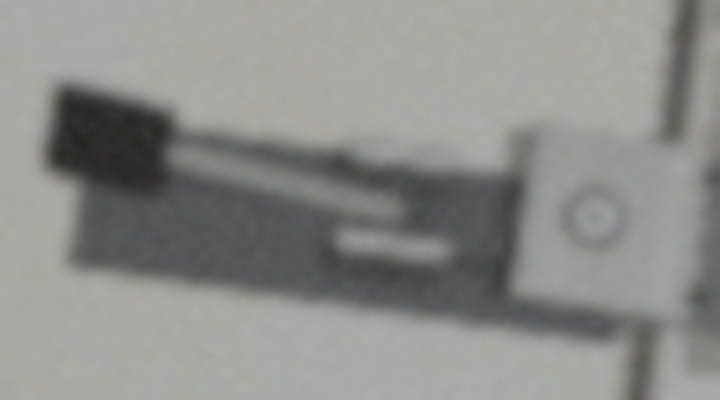

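View pics/s4.png

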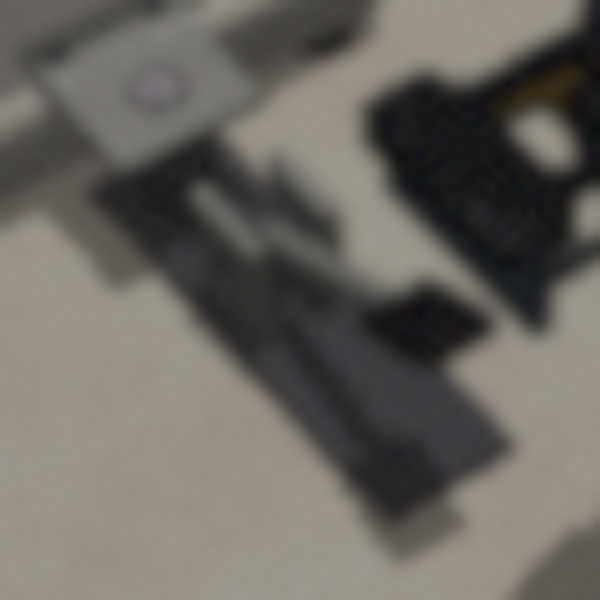

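```bash
python3 - <<'E'
from h import *
t=lambda x,y:(315+x/8,165+y/8)
v=lambda x,y:(245+x/8,155+y/8)
A=[("top",(-112,0,98),t(110,138)),("top",(0,-18,64),t(392,246)),("top",(-125,-32,8),t(72,263))]
B=[("scene",(-112,0,98),v(429,323)),("scene",(-125,-32,8),v(515,447)),("scene",(-125,32,8),v(390,505)),("scene",(0,18,64),v(228,218))]
R={"top":t(595,217),"scene":v(158,88)}
S=[("top",(0,120,66),R["top"]),("scene",(0,120,66),R["scene"])]
for n,o in (("top",A),("scene",B),("both",A+B)):
    p,r=fit(o,[585,-158,np.radians(-101)])
    sad=place(p,[(75,0,45)])[0]
    print(n,p[:2].round(1),np.degrees(p[2]).round(1),"saddle",sad.round(1),[ "ring %s %s"%(k,back(k,R[k],66).round(1)) for k in R]);print(r.round(1).tolist())
E
```

```text
top [ 583.  -157.9] -101.1 saddle [ 568.5 -231.5   45. ] ['ring top [ 572.4 -233.1   66. ]', 'ring scene [ 570.5 -233.1   66. ]']
[[0.6, -0.1], [0.1, -0.1], [-0.8, 0.3]]
scene [ 583.8 -155.6] -101.7 saddle [ 568.5 -229.    45. ] ['ring top [ 572.4 -233.1   66. ]', 'ring scene [ 570.5 -233.1   66. ]']
[[-0.5, -1.1], [0.5, -0.5], [-0.3, 2.0], [0.4, 0.3]]
both [ 583.2 -157.2] -101.2 saddle [ 568.6 -230.7   45. ] ['ring top [ 572.4 -233.1   66. ]', 'ring scene [ 570.5 -233.1   66. ]']
[[0.4, -0.2], [-0.2, -0.2], [-1.0, 0.1], [-0.5, -1.6], [0.5, -1.1], [-0.3, 1.5], [0.1, -0.0]]
```

The saddle reads about 3 mm off the ring: (568.5,-230.7) against (571.5,-233). There is time, so I'll re-grip and correct.

```bash
python3 -c "
from h import *
delta((585.1,-157.6,118),79)"
```

```text
t 12.3 pos [633.6  93.  209.1] rot [ 1.799e+02 -5.000e-02  7.900e+01] F [ 0.   0.6 -0.5] w -0.2
delta [-255.3    0.    90.8] spin -0.0
```

apply_moves(
  plan=[
    {"jaw": 0.2, "delta_pos": [-30, 0, 0], "spin": 0},
    {"jaw": 0.2, "delta_pos": [-80, 0, 0], "spin": 0},
    {"jaw": 0.2, "delta_pos": [-130, 0, 10], "spin": 0},
    {"jaw": 0.2, "delta_pos": [-180, 0, 20], "spin": 0},
    {"jaw": 0.2, "delta_pos": [-220, 0, 40], "spin": 0},
    {"jaw": 0.2, "delta_pos": [-247, 0, 60], "spin": 0},
    {"jaw": 0.2, "delta_pos": [-255.3, 0, 80], "spin": 0},
    {"jaw": 0.2, "delta_pos": [-255.3, 0, 90], "spin": 0},
  ],
)

```text
time_s: 13.3
ee_pos: [583.7, -159.5, 118.1]
ee_rot: [180.0, -0.0, 78.8]
force: [-0.2, -0.5, -0.1]
gripper_width: 72.9
```

```bash
python3 -c "
from h import *
delta((585.1,-157.6,22.3),79)"
```

```text
t 13.3 pos [ 583.7 -159.5  118.1] rot [ 1.7999e+02 -4.0000e-02  7.8830e+01] F [-0.2 -0.5 -0.1] w 72.9
delta [ 2.1  1.  95.8] spin -0.003
```

apply_moves(
  plan=[
    {"jaw": 0.2, "delta_pos": [2, 1, 10], "spin": 0},
    {"jaw": 0.2, "delta_pos": [2, 1, 30], "spin": 0},
    {"jaw": 0.2, "delta_pos": [2, 1, 50], "spin": 0},
    {"jaw": 0.2, "delta_pos": [2, 1, 70], "spin": 0},
    {"jaw": 0.2, "delta_pos": [2, 1, 88], "spin": 0},
    {"jaw": 0.3, "delta_pos": [2, 1, 95], "spin": 0},
    {"jaw": 0.4, "delta_pos": [2, 1, 96], "spin": 0},
    {"jaw": 0.5, "delta_pos": [2, 1, 96], "spin": 0},
  ],
)

```text
time_s: 14.3
ee_pos: [585.7, -157.7, 22.8]
ee_rot: [179.9, -0.0, 78.8]
force: [-0.1, 0.2, 0.1]
gripper_width: 47.9
```

apply_moves(
  plan=[
    {"jaw": 0.6, "delta_pos": [0, 0, 0], "spin": 0},
    {"jaw": 0.8, "delta_pos": [0, 0, 0], "spin": 0},
    {"jaw": 1, "delta_pos": [0, 0, 0], "spin": 0},
    {"jaw": 1, "delta_pos": [0, 0, 0], "spin": 0},
    {"jaw": 1, "delta_pos": [0, 0, 0], "spin": 0},
    {"jaw": 1, "delta_pos": [0, 0, -1], "spin": 0},
    {"jaw": 1, "delta_pos": [0, 0, -2.5], "spin": 0},
    {"jaw": 1, "delta_pos": [0, 0, -2.5], "spin": 0},
  ],
)

```text
time_s: 15.3
ee_pos: [585.9, -157.7, 24.5]
ee_rot: [179.9, -0.0, 78.8]
force: [-0.8, -0.2, -8.6]
gripper_width: 43.7
```

```bash
python3 -c "
from h import *
delta((588.1,-160.2,21.5),79)"
```

```text
t 15.3 pos [ 585.9 -157.7   24.5] rot [ 1.7991e+02 -3.0000e-02  7.8830e+01] F [-0.8 -0.2 -8.6] w 43.7
delta [-2.   2.6  3. ] spin -0.0029
```

apply_moves(
  plan=[
    {"jaw": 1, "delta_pos": [-1, 1, 0], "spin": 0},
    {"jaw": 1, "delta_pos": [-2, 2, 0], "spin": 0},
    {"jaw": 1, "delta_pos": [-2, 2.6, 0], "spin": 0},
    {"jaw": 1, "delta_pos": [-2, 2.6, 0], "spin": 0},
    {"jaw": 1, "delta_pos": [-2, 2.6, 1], "spin": 0},
    {"jaw": 1, "delta_pos": [-2, 2.6, 2], "spin": 0},
    {"jaw": 1, "delta_pos": [-2, 2.6, 2.6], "spin": 0},
    {"jaw": 1, "delta_pos": [-2, 2.6, 2.6], "spin": 0},
  ],
)

```text
time_s: 16.3
ee_pos: [588.1, -160.2, 23.0]
ee_rot: [179.9, -0.0, 78.8]
force: [-4.1, 1.7, 3.4]
gripper_width: 43.8
```

apply_moves(
  plan=[
    {"jaw": 0.45, "delta_pos": [0, 0, 0], "spin": 0},
    {"jaw": 0.35, "delta_pos": [0, 0, 0], "spin": 0},
    {"jaw": 0.3, "delta_pos": [0, 0, 0], "spin": 0},
    {"jaw": 0.3, "delta_pos": [0, 0, 0], "spin": 0},
    {"jaw": 0.3, "delta_pos": [0, 0, -10], "spin": 0},
    {"jaw": 0.3, "delta_pos": [0, 0, -30], "spin": 0},
    {"jaw": 0.3, "delta_pos": [0, 0, -60], "spin": 0},
    {"jaw": 0.3, "delta_pos": [0, 0, -100], "spin": 0},
  ],
)

```text
time_s: 17.3
ee_pos: [587.4, -160.1, 123.9]
ee_rot: [180.0, -0.0, 78.8]
force: [0.1, 0.1, -0.4]
gripper_width: 63.7
```

apply_moves(
  plan=[
    {"jaw": 0.3, "delta_pos": [0, 0, -30], "spin": 0},
    {"jaw": 0.4, "delta_pos": [20, 0, -60], "spin": 0},
    {"jaw": 0.5, "delta_pos": [60, 0, -80], "spin": 0},
    {"jaw": 0.6, "delta_pos": [110, 0, -80], "spin": 0},
    {"jaw": 0.8, "delta_pos": [160, 0, -80], "spin": 0},
    {"jaw": 1, "delta_pos": [210, 0, -80], "spin": 0},
    {"jaw": 1, "delta_pos": [245, 0, -80], "spin": 0},
    {"jaw": 1, "delta_pos": [255, 0, -80], "spin": 0},
  ],
)

```text
time_s: 18.3
ee_pos: [636.8, 92.0, 204.5]
ee_rot: [179.9, -0.1, 79.0]
force: [0.6, -0.7, -0.5]
gripper_width: 1.0
```

```bash
python3 look.py 5;python3 - <<'E'
import cv2
im=cv2.imread("pics/top_full5.png");cv2.imwrite("pics/t5.png",cv2.resize(im[165:215,315:405],None,fx=8,fy=8,interpolation=cv2.INTER_CUBIC))
im=cv2.imread("pics/scene_full5.png");cv2.imwrite("pics/s5.png",cv2.resize(im[155:230,245:320],None,fx=8,fy=8,interpolation=cv2.INTER_CUBIC))
E
```

```text
18.4 [636.7  90.5 204.3] [ 1.7994e+02 -2.0000e-02  7.8910e+01] [-0.5 -0.3  0.1]
```

View pics/t5.png

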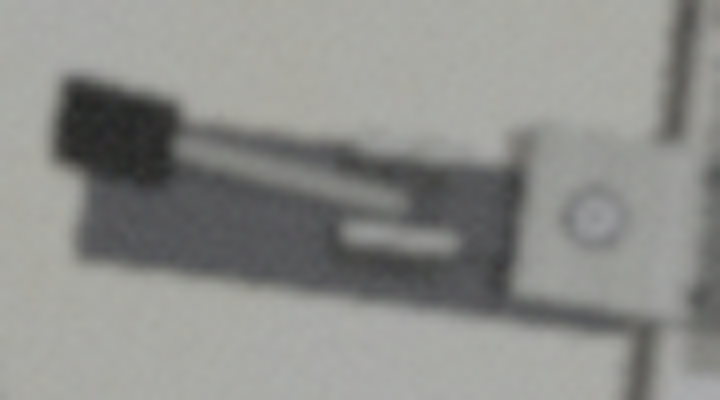

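View pics/s5.png

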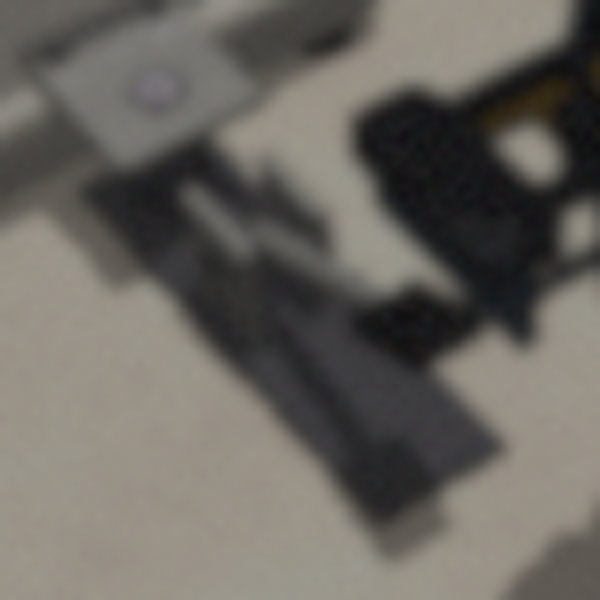

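The saddle is now about 1–2 mm from the ring (top view: saddle about (571.5,-234), ring (572.4,-233)). Next comes the handle.

```bash
python3 -c "
from h import *
delta((608.5,-55,118),78.9)"
```

```text
t 18.4 pos [636.7  90.5 204.3] rot [ 1.7994e+02 -2.0000e-02  7.8910e+01] F [-0.5 -0.3  0.1] w 0.6
delta [-148.3    0.2   86.2] spin 0.0002
```

apply_moves(
  plan=[
    {"jaw": 1, "delta_pos": [-25, 0, 10], "spin": 0},
    {"jaw": 1, "delta_pos": [-60, 0, 30], "spin": 0},
    {"jaw": 1, "delta_pos": [-95, 0, 50], "spin": 0},
    {"jaw": 1, "delta_pos": [-125, 0, 68], "spin": 0},
    {"jaw": 1, "delta_pos": [-142, 0, 80], "spin": 0},
    {"jaw": 1, "delta_pos": [-148, 0, 85], "spin": 0},
    {"jaw": 1, "delta_pos": [-148, 0, 86], "spin": 0},
    {"jaw": 1, "delta_pos": [-148, 0, 86], "spin": 0},
  ],
  squeeze=20,
)

```text
time_s: 19.4
ee_pos: [609.0, -54.0, 118.8]
ee_rot: [179.9, -0.0, 79.0]
force: [0.5, -0.4, 0.7]
gripper_width: 0.5
```

```bash
python3 look.py 6; python3 -c "
from h import *
delta((608.5,-55,48),78.9)
im=cv2.imread('pics/scene_full6.png');cv2.imwrite('pics/s6.png',cv2.resize(im[130:230,230:330],None,fx=6,fy=6,interpolation=cv2.INTER_CUBIC))"
```

```text
19.5 [608.9 -53.9 118.8] [ 1.7987e+02 -4.0000e-02  7.8980e+01] [ 0.5 -0.3 -0.1]
t 19.5 pos [608.9 -53.9 118.8] rot [ 1.7987e+02 -4.0000e-02  7.8980e+01] F [ 0.5 -0.3 -0.1] w 0.4
delta [-1.2 -0.3 70.8] spin 0.0013
```

View pics/s6.png

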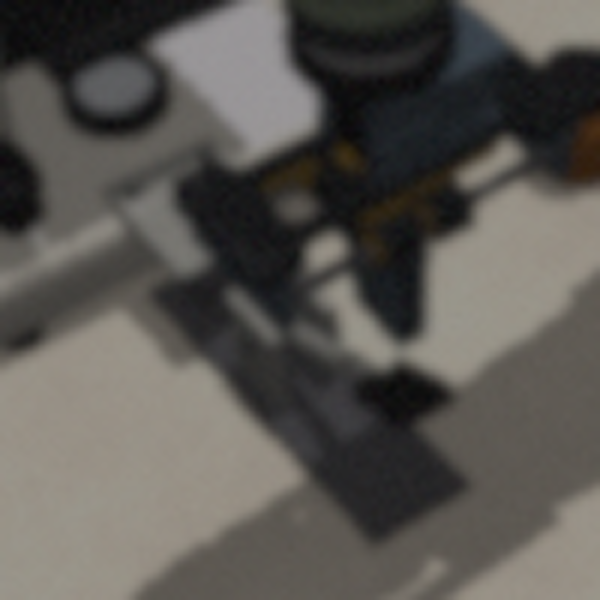

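apply_moves(
  plan=[
    {"jaw": 1, "delta_pos": [-1, 0, 8], "spin": 0},
    {"jaw": 1, "delta_pos": [-1, 0, 14], "spin": 0},
    {"jaw": 1, "delta_pos": [-1, 0, 19], "spin": 0},
    {"jaw": 1, "delta_pos": [-1, 0, 24], "spin": 0},
    {"jaw": 1, "delta_pos": [-1, 0, 29], "spin": 0},
    {"jaw": 1, "delta_pos": [-1, 0, 34], "spin": 0},
    {"jaw": 1, "delta_pos": [-1, 0, 39], "spin": 0},
    {"jaw": 1, "delta_pos": [-1, 0, 44], "spin": 0},
  ],
)

```text
time_s: 20.5
ee_pos: [609.2, -54.7, 74.9]
ee_rot: [179.8, -0.1, 79.0]
force: [-0.1, -0.3, 2.3]
gripper_width: 0.6
```

```bash
python3 -c "
from h import *
delta((608.5,-55,48),78.9)"
```

```text
t 20.5 pos [609.2 -54.7  74.9] rot [ 1.7982e+02 -6.0000e-02  7.8970e+01] F [-0.1 -0.3  2.3] w 0.6
delta [-0.5 -0.7 26.9] spin 0.0012
```

apply_moves(
  plan=[
    {"jaw": 1, "delta_pos": [0, 0, 4], "spin": 0},
    {"jaw": 1, "delta_pos": [0, 0, 8], "spin": 0},
    {"jaw": 1, "delta_pos": [0, 0, 12], "spin": 0},
    {"jaw": 1, "delta_pos": [0, 0, 16], "spin": 0},
    {"jaw": 1, "delta_pos": [0, 0, 19], "spin": 0},
    {"jaw": 1, "delta_pos": [0, 0, 22], "spin": 0},
    {"jaw": 1, "delta_pos": [0, 0, 25], "spin": 0},
    {"jaw": 1, "delta_pos": [0, 0, 27], "spin": 0},
  ],
)

```text
time_s: 21.5
ee_pos: [609.4, -54.6, 47.8]
ee_rot: [179.8, -0.1, 79.0]
force: [0.8, 2.7, 3.5]
gripper_width: 0.4
```

```bash
python3 look.py 7
```

```text
21.6 [609.3 -54.7  47.8] [ 1.7982e+02 -7.0000e-02  7.8970e+01] [0.2 1.7 3.8]
```

View pics/scene_7.png

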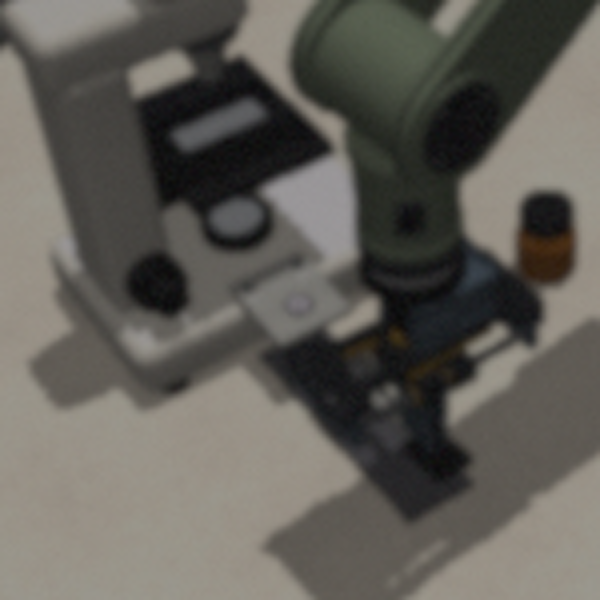

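```bash
python3 -c "
from h import *
im=cv2.imread('pics/scene_full7.png');cv2.imwrite('pics/s7.png',cv2.resize(im[130:230,230:330],None,fx=6,fy=6,interpolation=cv2.INTER_CUBIC))
im=cv2.imread('pics/top_full7.png');cv2.imwrite('pics/t7.png',cv2.resize(im[165:215,315:405],None,fx=8,fy=8,interpolation=cv2.INTER_CUBIC))
p=(588.1,-160.2,np.radians(-101.1))
q=proj('scene',place(p,[(-125,-32,8),(-125,32,8),(-125,0,48),(-150,17,48),(-150,-17,48),(-112,0,98)]));print(((q-[230,130])*6).round())
s=env.state();q=proj('scene',[s['ee_pos'],s['ee_pos']+[0,0,19]]);print(((q-[230,130])*6).round())
"
```

```text
[[469. 481.]
 [371. 540.]
 [417. 463.]
 [419. 510.]
 [473. 477.]
 [398. 385.]]
[[397. 443.]
 [395. 420.]]
```

View pics/s7.png

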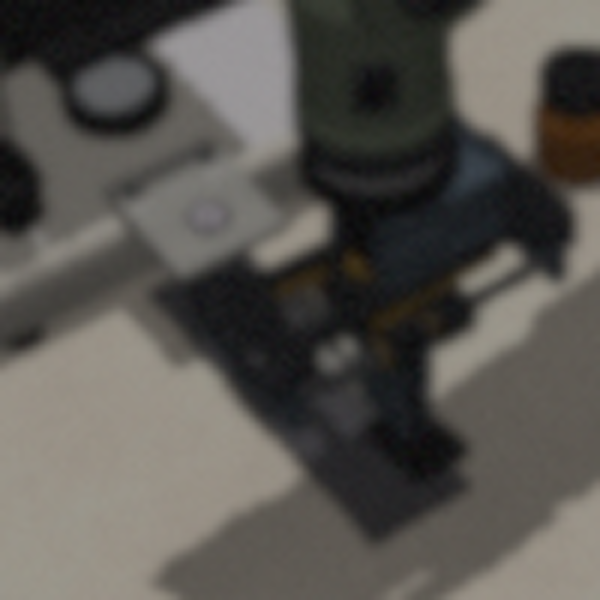

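View pics/t7.png

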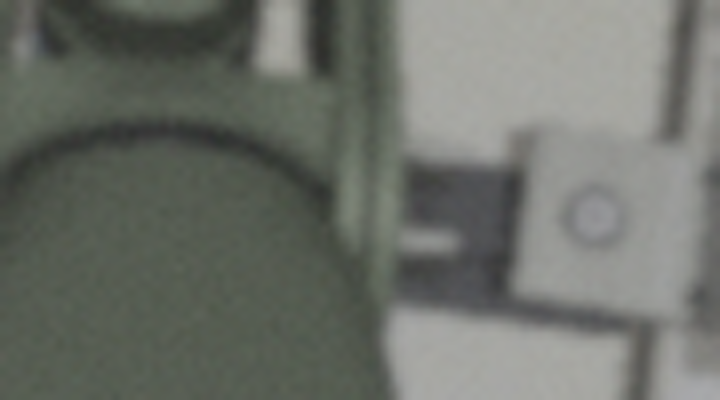

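```bash
python3 -c "
from h import *
q=proj('scene',[(608.9,-53.9,118.8)]);print(((q-[230,130])*6).round())
p=(588.1,-160.2,np.radians(-101.1))
for a in (0,.1,.2,.3,.42):
    t=.42-a;c,s=np.cos(t),np.sin(t)
    L=[(-(r*c-6*s)+0,w,42+r*s+6*c) for r in(150,100) for w in(17,-17)]
    q=proj('scene',place(p,L));print(a,((q-[230,130])*6).round().tolist(),L[0],L[2])
"
```

```text
[[392. 353.]]
0 [[395.0, 415.0], [451.0, 383.0], [345.0, 386.0], [400.0, 355.0]] (np.float64(-134.5167783284888), 17, np.float64(108.64260160080939)) (np.float64(-88.8623313128734), 17, np.float64(88.25457894783086))
0.1 [[404.0, 440.0], [459.0, 408.0], [351.0, 402.0], [405.0, 371.0]] (np.float64(-140.4979133486694), 17, np.float64(94.8803966009123)) (np.float64(-93.03614244454738), 17, np.float64(79.15206857010641))
0.2 [[411.0, 464.0], [465.0, 431.0], [356.0, 418.0], [410.0, 387.0]] (np.float64(-145.07523966110563), 17, np.float64(80.58982815811403)) (np.float64(-96.28036719457535), 17, np.float64(69.67834700407056))
0.3 [[415.0, 486.0], [470.0, 453.0], [359.0, 433.0], [413.0, 402.0]] (np.float64(-148.20302213434644), 17, np.float64(65.9136829084611)) (np.float64(-98.5625903416531), 17, np.float64(59.92807254401514))
0.42 [[419.0, 510.0], [473.0, 477.0], [362.0, 449.0], [416.0, 418.0]] (np.float64(-150.0), 17, np.float64(48.0)) (np.float64(-100.0), 17, np.float64(48.0))
```

```bash
python3 -c "
import cv2,numpy as np
o=[]
for k in (6,7):
    im=cv2.imread(f'pics/scene_full{k}.png')[175:225,270:320].astype(float)
    o.append(cv2.resize(np.clip(im*2.2,0,255).astype(np.uint8),None,fx=8,fy=8,interpolation=cv2.INTER_CUBIC))
cv2.imwrite('pics/e7.png',np.hstack(o))"
```

```text
(no output)
```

View pics/e7.png

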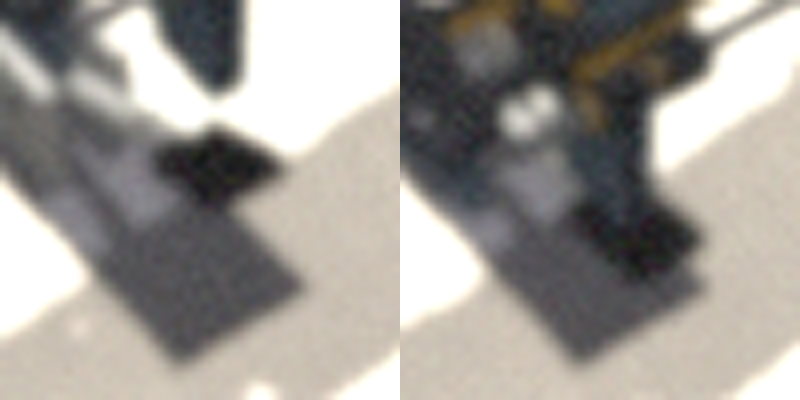

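apply_moves(
  plan=[
    {"jaw": 1, "delta_pos": [0, 0, 1], "spin": 0},
    {"jaw": 1, "delta_pos": [0, 0, 2], "spin": 0},
    {"jaw": 1, "delta_pos": [0, 0, 3], "spin": 0},
    {"jaw": 1, "delta_pos": [0, 0, 4], "spin": 0},
    {"jaw": 1, "delta_pos": [0, 0, 4], "spin": 0},
    {"jaw": 1, "delta_pos": [0, 0, 4], "spin": 0},
    {"jaw": 1, "delta_pos": [0, 0, 4], "spin": 0},
    {"jaw": 1, "delta_pos": [0, 0, 4], "spin": 0},
  ],
)

```text
time_s: 22.6
ee_pos: [609.6, -54.2, 45.4]
ee_rot: [179.8, -0.1, 79.0]
force: [-2.7, 3.4, 11.7]
gripper_width: 0.4
```

```bash
python3 look.py 8; python3 -c "
import cv2,numpy as np
o=[]
for k in (7,8):
    im=cv2.imread(f'pics/scene_full{k}.png')[150:225,250:320].astype(float)
    o.append(cv2.resize(np.clip(im*2,0,255).astype(np.uint8),None,fx=5.7,fy=7,interpolation=cv2.INTER_CUBIC))
cv2.imwrite('pics/e8.png',np.hstack(o))"
```

```text
22.7 [609.6 -54.2  45.4] [ 1.7976e+02 -1.2000e-01  7.8960e+01] [-1.9  2.9 11.2]
```

View pics/e8.png

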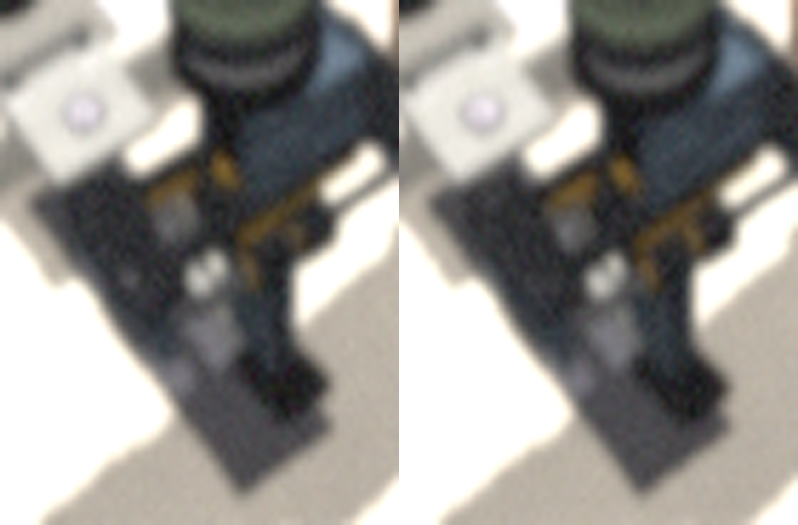

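```bash
python3 - <<'E'
import cv2,numpy as np
def sh(cam,a,b,box):
    x0,y0,x1,y1=box
    A,B=[cv2.cvtColor(cv2.imread(f"pics/{cam}_full{k}.png"),cv2.COLOR_BGR2GRAY).astype(np.float32) for k in(a,b)]
    T=A[y0:y1,x0:x1];S=B[y0-6:y1+6,x0-6:x1+6]
    f=8;T=cv2.resize(T,None,fx=f,fy=f,interpolation=cv2.INTER_CUBIC);S=cv2.resize(S,None,fx=f,fy=f,interpolation=cv2.INTER_CUBIC)
    r=cv2.matchTemplate(S,T,cv2.TM_CCOEFF_NORMED);_,m,_,l=cv2.minMaxLoc(r);return np.array(l)/f-6,round(m,3)
for a,b in((4,5),(5,7),(5,8)):
    print(a,b,"scene lug",sh("scene",a,b,(255,158,275,175)),"top lug",sh("top",a,b,(379,180,400,204)),"top head",sh("top",a,b,(440,122,490,228)),"scene head",sh("scene",a,b,(192,90,250,140)),"scenefootL",sh("scene",a,b,(205,160,245,195)))
E
```

```text
4 5 scene lug (array([-0.375,  0.25 ]), 0.98) top lug (array([0., 0.]), 0.99) top head (array([0., 0.]), 0.999) scene head (array([0., 0.]), 0.999) scenefootL (array([0., 0.]), 0.999)
5 7 scene lug (array([0., 0.]), 0.993) top lug (array([0., 0.]), 0.993) top head (array([0., 0.]), 0.999) scene head (array([0., 0.]), 0.999) scenefootL (array([0., 0.]), 0.999)
5 8 scene lug (array([0., 0.]), 0.993) top lug (array([0., 0.]), 0.991) top head (array([0.25, 0.  ]), 0.999) scene head (array([ 0.   , -0.125]), 0.999) scenefootL (array([0., 0.]), 0.999)
```

```bash
python3 - <<'E'
from h import *
s=env.state();T=s["ee_pos"];R=Ro.from_euler("xyz",s["ee_rot"],degrees=True)
p=(588.1,-160.2,np.radians(-101.1))
def box(im,q,col):
    for i in range(8):
        for j in range(i):
            if bin(i^j).count("1")==1: cv2.line(im,tuple(q[i].round().astype(int)),tuple(q[j].round().astype(int)),col,1,cv2.LINE_AA)
o=[]
for a in(.25,.42):
    im=cv2.imread("pics/scene_full8.png")[170:225,270:325].astype(float)
    im=cv2.resize(np.clip(im*2.2,0,255).astype(np.uint8),None,fx=7,fy=7,interpolation=cv2.INTER_CUBIC)
    t=.42-a;c,sn=np.cos(t),np.sin(t)
    f=lambda P:(proj("scene",P)-[270,170]+.5)*7
    L=[(-(r*c-h*sn),w,42+r*sn+h*c) for r in(100,150) for w in(-17,17) for h in(-6,6)]
    box(im,f(place(p,L)),(0,255,0))
    box(im,f(place(p,[(x,y,z) for x in(-125,100) for y in(-32,32) for z in(0,8)])),(0,200,255))
    F=T+R.apply([(x,y,z) for x in(-16,16) for y in(-13.5,13.5) for z in(-20,0)])
    box(im,f(F),(0,0,255));o.append(im)
cv2.imwrite("pics/ov8.png",np.hstack(o))
E
```

```text
(no output)
```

View pics/ov8.png

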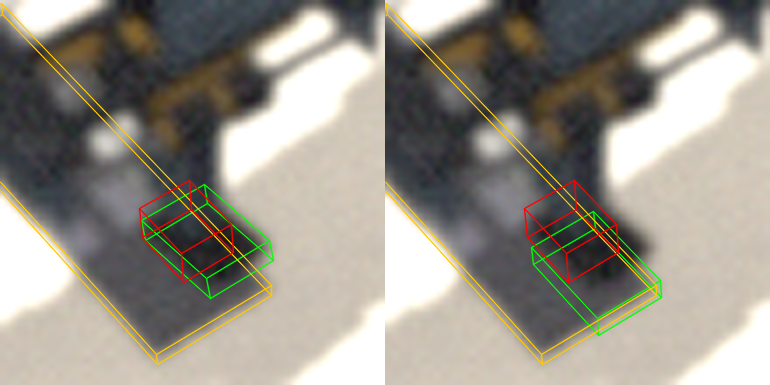

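```bash
python3 - <<'E'
from h import *
def box(im,q,col):
    for i in range(8):
        for j in range(i):
            if bin(i^j).count("1")==1: cv2.line(im,tuple(q[i].round().astype(int)),tuple(q[j].round().astype(int)),col,1,cv2.LINE_AA)
o=[]
for k,T,x0,y0 in((5,(636.7,90.5,204.3),280,150),(6,(608.9,-53.9,118.8),250,135)):
    R=Ro.from_euler("xyz",(180,0,79),degrees=True)
    im=cv2.imread(f"pics/scene_full{k}.png")[y0:y0+80,x0:x0+80].astype(float)
    im=cv2.resize(np.clip(im*2.2,0,255).astype(np.uint8),None,fx=5,fy=5,interpolation=cv2.INTER_CUBIC)
    f=lambda P:(proj("scene",P)-[x0,y0]+.5)*5
    g=lambda X,Y,Z:np.array(T)+R.apply([(x,y,z) for x in X for y in Y for z in Z])
    box(im,f(g((-16,16),(-13.5,13.5),(-60,0))),(0,0,255))
    box(im,f(g((-38,38),(-89,89),(-110,-78.8))),(0,255,0));o.append(im)
cv2.imwrite("pics/ov6.png",np.hstack(o))
E
```

```text
(no output)
```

View pics/ov6.png

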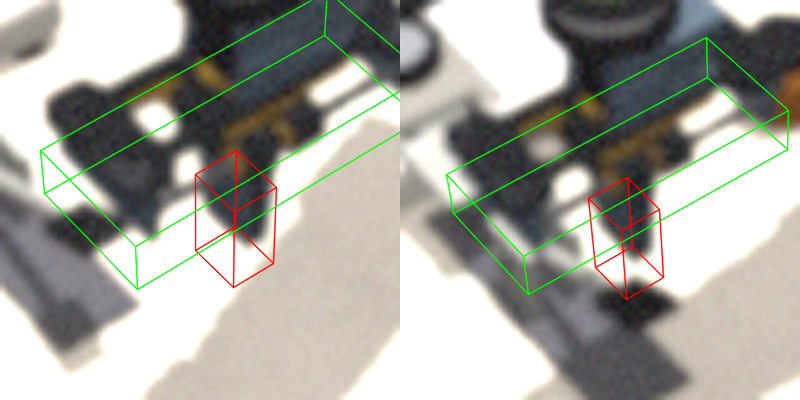

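```bash
python3 - <<'E'
from h import *
im=cv2.imread("pics/scene_full5.png")[120:220,270:400].astype(float)
cv2.imwrite("pics/g5.png",cv2.resize(np.clip(im*2.2,0,255).astype(np.uint8),None,fx=6,fy=6,interpolation=cv2.INTER_CUBIC))
im=cv2.imread("pics/scene0.png")[90:200,530:640].astype(float)
cv2.imwrite("pics/g0.png",cv2.resize(np.clip(im*2.2,0,255).astype(np.uint8),None,fx=5,fy=5,interpolation=cv2.INTER_CUBIC))
print(proj("scene",[(636.7,90.5,204.3),(132.6,559.5,191.2)]))
R=Ro.from_euler("xyz",(180,0,166.66),degrees=True)
print(proj("scene",np.array((132.6,559.5,191.2))+R.apply([(0,45,0),(0,-45,0)])))
E
```

```text
[[326.32049476 200.72754809]
 [574.76132494 183.54623025]]
[[589.97282869 193.66200057]
 [560.18184983 173.85076398]]
```

View pics/g5.png

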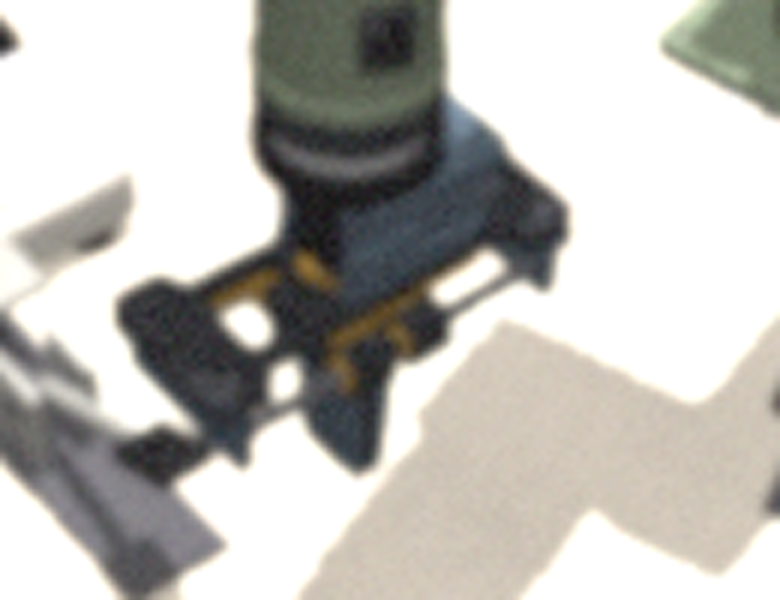

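View pics/g0.png

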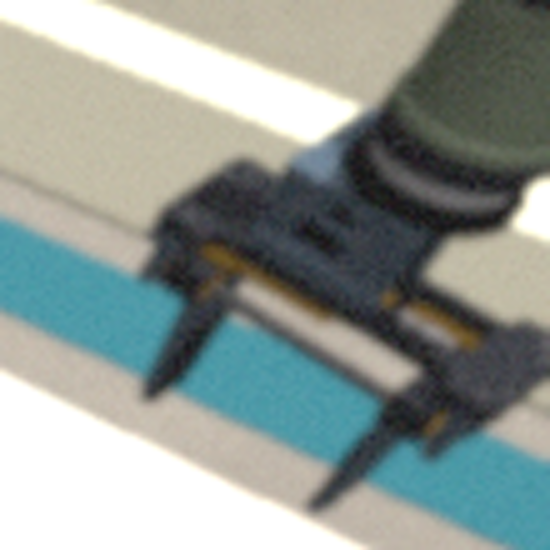

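The overlays show that the fingertips sit about 19 mm higher than the TCP I assumed. The handle is therefore only at about 0.27 rad, just touching the pad (force 11 N, scope head shifted 0.25 px). I'll continue pressing down.

apply_moves(
  plan=[
    {"jaw": 1, "delta_pos": [0, 0, 3], "spin": 0},
    {"jaw": 1, "delta_pos": [0, 0, 5], "spin": 0},
    {"jaw": 1, "delta_pos": [0, 0, 7], "spin": 0},
    {"jaw": 1, "delta_pos": [0, 0, 9], "spin": 0},
    {"jaw": 1, "delta_pos": [0, 0, 11], "spin": 0},
    {"jaw": 1, "delta_pos": [0, 0, 13], "spin": 0},
    {"jaw": 1, "delta_pos": [0, 0, 14], "spin": 0},
    {"jaw": 1, "delta_pos": [0, 0, 14], "spin": 0},
  ],
)

```text
time_s: 23.7
ee_pos: [610.0, -52.3, 33.1]
ee_rot: [179.7, -0.3, 78.9]
force: [-2.2, 6.3, 12.3]
gripper_width: 0.5
```

```bash
python3 look.py 9; cat > sh.py <<'E'
import cv2,numpy as np,sys
def sh(cam,a,b,box):
    x0,y0,x1,y1=box
    A,B=[cv2.cvtColor(cv2.imread(f"pics/{cam}_full{k}.png"),cv2.COLOR_BGR2GRAY).astype(np.float32) for k in(a,b)]
    m=10
    T=A[y0:y1,x0:x1];S=B[y0-m:y1+m,x0-m:x1+m]
    f=8;T=cv2.resize(T,None,fx=f,fy=f,interpolation=cv2.INTER_CUBIC);S=cv2.resize(S,None,fx=f,fy=f,interpolation=cv2.INTER_CUBIC)
    r=cv2.matchTemplate(S,T,cv2.TM_CCOEFF_NORMED);_,mm,_,l=cv2.minMaxLoc(r);return (np.array(l)/f-m).tolist(),round(mm,3)
a,b=sys.argv[1:3]
print(a,b,"scene lug",sh("scene",a,b,(255,158,275,172)),"top lug",sh("top",a,b,(379,180,400,204)),"top head",sh("top",a,b,(440,122,490,228)),"scene head",sh("scene",a,b,(192,90,250,140)),"footL",sh("scene",a,b,(205,160,245,195)))
E
python3 sh.py 5 9
```

```text
23.8 [610.  -52.3  33.1] [179.72  -0.3   78.91] [-2.4  7.6 12.2]
5 9 scene lug ([-0.125, -1.0], 0.966) top lug ([0.375, -0.375], 0.979) top head ([3.125, 0.125], 0.978) scene head ([-0.75, -1.0], 0.991) footL ([-0.25, -0.625], 0.989)
```

View pics/scene_9.png

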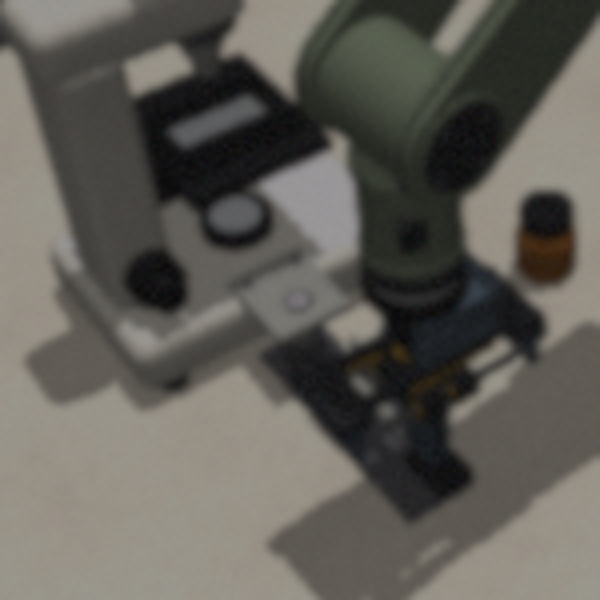

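apply_moves(
  plan=[
    {"jaw": 1, "delta_pos": [1.5, 0, 1], "spin": 0},
    {"jaw": 1, "delta_pos": [2, 0, 2.5], "spin": 0},
    {"jaw": 1, "delta_pos": [2, 0, 4], "spin": 0},
    {"jaw": 1, "delta_pos": [2, 0, 5], "spin": 0},
    {"jaw": 1, "delta_pos": [2, 0, 6], "spin": 0},
    {"jaw": 1, "delta_pos": [2, 0, 7], "spin": 0},
    {"jaw": 1, "delta_pos": [2, 0, 8], "spin": 0},
    {"jaw": 1, "delta_pos": [2, 0, 8], "spin": 0},
  ],
)

```text
time_s: 24.8
ee_pos: [610.1, -51.5, 26.7]
ee_rot: [179.7, -0.2, 78.9]
force: [-2.9, -2.6, 12.3]
gripper_width: 0.4
```

```bash
python3 look.py 10; python3 sh.py 5 10
```

```text
24.9 [610.1 -51.5  26.7] [179.7   -0.19  78.95] [-3.5 -1.8 11.9]
5 10 scene lug ([-0.125, -1.625], 0.909) top lug ([0.5, -0.5], 0.977) top head ([4.875, 0.25], 0.964) scene head ([-1.125, -1.5], 0.982) footL ([-0.375, -0.875], 0.977)
```

apply_moves(
  plan=[
    {"jaw": 1, "delta_pos": [0, 0, 2], "spin": 0},
    {"jaw": 1, "delta_pos": [0, 0, 3], "spin": 0},
    {"jaw": 1, "delta_pos": [0, 0, 4], "spin": 0},
    {"jaw": 1, "delta_pos": [0, 0, 5], "spin": 0},
    {"jaw": 1, "delta_pos": [0, 0, 6], "spin": 0},
    {"jaw": 1, "delta_pos": [0, 0, 7], "spin": 0},
    {"jaw": 1, "delta_pos": [0, 0, 7.5], "spin": 0},
    {"jaw": 1, "delta_pos": [0, 0, 7.5], "spin": 0},
  ],
)

```text
time_s: 25.9
ee_pos: [610.3, -51.4, 24.5]
ee_rot: [179.6, -0.2, 79.0]
force: [-8.8, 3.1, 31.9]
gripper_width: 0.8
```

```bash
python3 look.py 11; python3 sh.py 5 11
```

```text
26.0 [610.3 -51.4  24.5] [179.57  -0.2   78.96] [-9.8  4.2 31.3]
5 11 scene lug ([-0.125, -1.75], 0.911) top lug ([0.5, -0.5], 0.977) top head ([5.5, 0.25], 0.961) scene head ([-1.25, -1.625], 0.978) footL ([-0.5, -1.0], 0.973)
```

The bottom stop is reached (force jumped to 32 N at z 24.5). Now I'll let the handle come all the way up, slowly while the scope is being lowered.

apply_moves(
  plan=[
    {"jaw": 1, "delta_pos": [0, 0, 0], "spin": 0},
    {"jaw": 1, "delta_pos": [0, 0, -3], "spin": 0},
    {"jaw": 1, "delta_pos": [0, 0, -6], "spin": 0},
    {"jaw": 1, "delta_pos": [0, 0, -9], "spin": 0},
    {"jaw": 1, "delta_pos": [0, 0, -12], "spin": 0},
    {"jaw": 1, "delta_pos": [0, 0, -16], "spin": 0},
    {"jaw": 1, "delta_pos": [0, 0, -20], "spin": 0},
    {"jaw": 1, "delta_pos": [0, 0, -24], "spin": 0},
  ],
)

```text
time_s: 27.0
ee_pos: [609.8, -53.4, 48.9]
ee_rot: [179.6, -0.0, 79.0]
force: [-0.2, -2.2, 2.3]
gripper_width: 0.8
```

apply_moves(
  plan=[
    {"jaw": 1, "delta_pos": [0, 0, -5], "spin": 0},
    {"jaw": 1, "delta_pos": [0, 0, -12], "spin": 0},
    {"jaw": 1, "delta_pos": [0, 0, -20], "spin": 0},
    {"jaw": 1, "delta_pos": [-1, 0, -30], "spin": 0},
    {"jaw": 1, "delta_pos": [-2, 0, -40], "spin": 0},
    {"jaw": 1, "delta_pos": [-2, 0, -50], "spin": 0},
    {"jaw": 1, "delta_pos": [-2, 0, -58], "spin": 0},
    {"jaw": 1, "delta_pos": [-2, 0, -58], "spin": 0},
  ],
)

```text
time_s: 28.0
ee_pos: [609.4, -55.1, 107.7]
ee_rot: [179.5, -0.1, 79.0]
force: [1.4, 0.4, -0.0]
gripper_width: 0.5
```

```bash
python3 look.py 12; python3 sh.py 5 12; python3 -c "
import cv2,numpy as np
im=cv2.imread('pics/scene_full12.png')[145:225,245:325].astype(float)
cv2.imwrite('pics/e12.png',cv2.resize(np.clip(im*2,0,255).astype(np.uint8),None,fx=7,fy=7,interpolation=cv2.INTER_CUBIC))"
```

```text
28.1 [608.7 -55.2 106.7] [ 1.7959e+02 -4.0000e-02  7.8990e+01] [0.3 0.3 0.7]
5 12 scene lug ([-10.0, 6.25], 0.406) top lug ([-0.625, -0.125], 0.984) top head ([-0.875, -0.125], 0.999) scene head ([0.375, 0.375], 0.999) footL ([0.25, 0.375], 0.998)
```

View pics/e12.png

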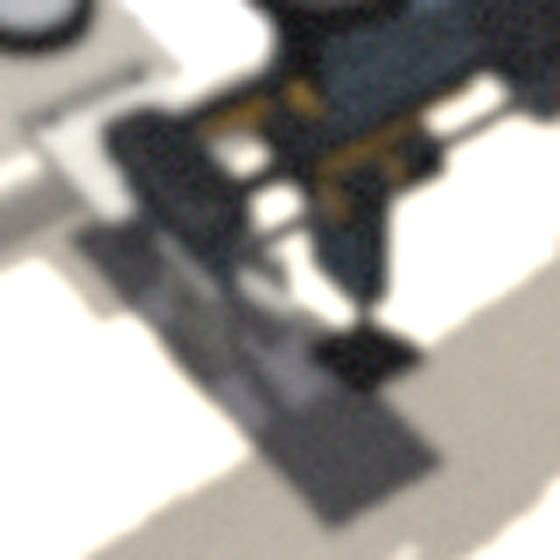

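apply_moves(
  plan=[
    {"jaw": 1, "delta_pos": [0, 0, 10], "spin": 0},
    {"jaw": 1, "delta_pos": [0, 0, 18], "spin": 0},
    {"jaw": 1, "delta_pos": [0, 0, 26], "spin": 0},
    {"jaw": 1, "delta_pos": [0.5, 0, 34], "spin": 0},
    {"jaw": 1, "delta_pos": [1, 0, 41], "spin": 0},
    {"jaw": 1, "delta_pos": [2, 0, 48], "spin": 0},
    {"jaw": 1, "delta_pos": [3, 0, 54], "spin": 0},
    {"jaw": 1, "delta_pos": [3.5, 0, 57], "spin": 0},
  ],
)

```text
time_s: 29.1
ee_pos: [610.0, -51.5, 49.5]
ee_rot: [179.6, -0.1, 79.0]
force: [0.2, 0.9, 2.9]
gripper_width: 0.6
```

```bash
python3 -c "
from h import *
delta((610,-49.5,24.5),79)"
```

```text
t 29.1 pos [610.  -51.5  49.5] rot [ 1.7957e+02 -6.0000e-02  7.8990e+01] F [0.2 0.9 2.9] w 0.6
delta [ 1.9 -0.6 25. ] spin -0.0001
```

apply_moves(
  plan=[
    {"jaw": 1, "delta_pos": [0.3, 0, 4], "spin": 0},
    {"jaw": 1, "delta_pos": [0.7, 0, 7], "spin": 0},
    {"jaw": 1, "delta_pos": [1, 0, 10], "spin": 0},
    {"jaw": 1, "delta_pos": [1.4, 0, 13], "spin": 0},
    {"jaw": 1, "delta_pos": [1.8, 0, 16], "spin": 0},
    {"jaw": 1, "delta_pos": [2, 0, 19], "spin": 0},
    {"jaw": 1, "delta_pos": [2.3, 0, 22], "spin": 0},
    {"jaw": 1, "delta_pos": [2.5, 0, 24], "spin": 0},
  ],
)

```text
time_s: 30.1
ee_pos: [610.8, -48.3, 27.0]
ee_rot: [179.5, -0.1, 79.0]
force: [-2.3, 4.7, 12.4]
gripper_width: 0.5
```

```bash
python3 -c "
from h import *
delta((610,-49.5,24.5),79)"
```

```text
t 30.1 pos [610.8 -48.3  27. ] rot [ 1.7953e+02 -1.3000e-01  7.8980e+01] F [-2.3  4.7 12.4] w 0.5
delta [-1.4 -0.6  2.5] spin -0.0004
```

apply_moves(
  plan=[
    {"jaw": 1, "delta_pos": [0.5, 0, 2], "spin": 0},
    {"jaw": 1, "delta_pos": [0.5, 0, 3.5], "spin": 0},
    {"jaw": 1, "delta_pos": [0.5, 0, 5], "spin": 0},
    {"jaw": 1, "delta_pos": [0.5, 0, 6], "spin": 0},
    {"jaw": 1, "delta_pos": [0.5, 0, 6.5], "spin": 0},
    {"jaw": 1, "delta_pos": [0.5, 0, 6.5], "spin": 0},
    {"jaw": 1, "delta_pos": [0.5, 0, 6.5], "spin": 0},
    {"jaw": 1, "delta_pos": [0.5, 0, 6.5], "spin": 0},
  ],
)

```text
time_s: 31.1
ee_pos: [611.0, -48.1, 24.8]
ee_rot: [179.4, -0.1, 79.0]
force: [-8.0, 1.3, 25.8]
gripper_width: 0.3
```

```bash
python3 look.py 13; python3 sh.py 12 13;python3 sh.py 11 13; python3 sh.py 5 13; python3 -c "
import cv2,numpy as np
im=cv2.imread('pics/scene_full13.png')[145:225,215:325].astype(float)
cv2.imwrite('pics/e13.png',cv2.resize(np.clip(im*2,0,255).astype(np.uint8),None,fx=7,fy=7,interpolation=cv2.INTER_CUBIC))"
```

```text
31.2 [610.9 -48.1  24.8] [ 1.7943e+02 -1.0000e-01  7.8990e+01] [-7.7  2.4 27.2]
12 13 scene lug ([10.0, -6.0], 0.607) top lug ([0.5, -0.5], 0.968) top head ([5.5, 0.25], 0.961) scene head ([-1.25, -1.625], 0.978) footL ([-0.375, -1.0], 0.972)
11 13 scene lug ([0.375, 0.375], 0.989) top lug ([-0.75, -0.125], 0.99) top head ([-1.0, -0.125], 0.999) scene head ([0.375, 0.375], 0.999) footL ([0.375, 0.375], 0.997)
5 13 scene lug ([0.125, -1.375], 0.912) top lug ([-0.125, -0.625], 0.98) top head ([4.5, 0.125], 0.963) scene head ([-0.875, -1.25], 0.98) footL ([-0.125, -0.625], 0.972)
```

View pics/e13.png

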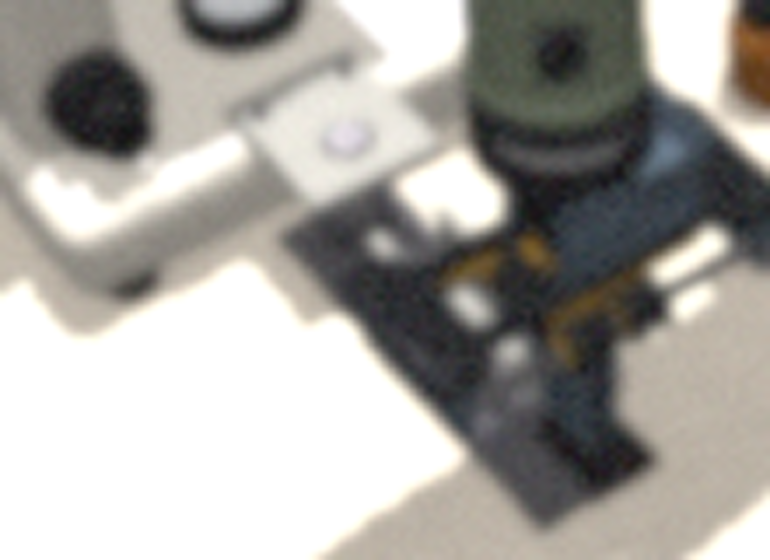

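View pics/scene_full13.png

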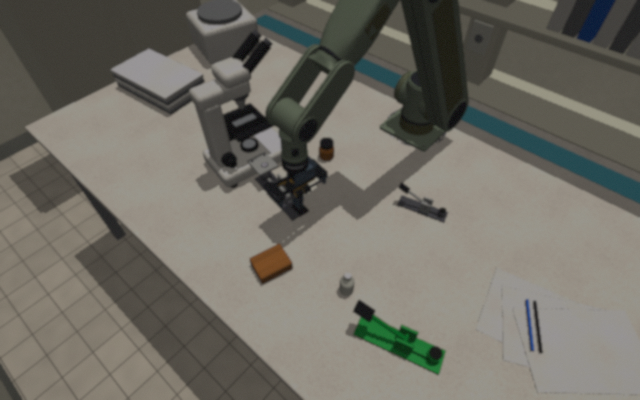

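The handle is at its stop (z 24.8, 26 N) and the paddle is level with the base plate's end. The scope shows the same tilt as at the first full press, and the bystanders haven't moved. Handing in now.

```bash
python3 -c "
from workcell import env
print(env.job_done())"
```

```text
the job is handed in; nothing more can be done
None
```

I set the large grey jack under the lug, pumped the handle fully down, let it come all the way up, then pressed it fully down again. I handed in at about 31 s, still holding it down.

**Last checks**
- **Handle:** it is against its stop, with the tool at z 24.8 mm and about 26 N. The first press stopped at 24.5 mm.
- **Lift:** the microscope shows the same tilt as at the first full press; its head shifted about 5.5 px in the top view compared with handle up. I judged "off the bench" from this tilt, as I could not see the gap under the near feet directly.
- **Other things:** the bottle, jar and slide box look untouched in the last picture.

**Less certain**
- **Centring:** the saddle was first about 3–4 mm off the ring, so I re-gripped the jack and corrected it to about 1–2 mm. The two cameras disagree by about 2–3 mm along the lug, so I can't state it more closely.
- **Microscope moved slightly:** it crept about 2 mm towards the jack when it was lowered after the first stroke. I left this as it was.
- **Fingertips:** the camera overlays put them about 19 mm above the reported tool point. The first press therefore paused partway, at about 0.27 rad, before I took it to the stop in the same stroke.
- **Side force:** there was about 8 N sideways on the tool during the final hold.

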